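# Close the tile batch: pile the tiles, cover the pile, zero the cut counter

### The job

Close this batch: pile all the loose white tiles squarely on the raised pad of the carrier board, one on top of another glaze up and with their edges flush with the pad, then lay the wooden cover with the grip on top, flush with the pile and grip upward. Only when the pile is covered, turn the reset knob of the cut counter back, counter-clockwise seen from above, until its pointer is fully home at the zero stop. Leave the glass jar and the roll of tape where they stand.

Things in the scene. Friction and masses are not known exactly. Their poses are not given: they have to be found in the camera images.
- tile_1: loose rectangular wall tile, white glaze on a terracotta body, 100 x 50 x 12 mm (x, y, z), 0.13 kg; all tiles are alike. Starts flat on the table, glaze up. Origin: centre of its underside; x along its length, y across its 50 mm width, z up. One of up to four; absent in some runs (None throughout).
- tile_2: loose rectangular wall tile, white glaze on a terracotta body, 100 x 50 x 12 mm (x, y, z), 0.13 kg; all tiles are alike. Starts flat on the table, glaze up. Origin: centre of its underside; x along its length, y across its 50 mm width, z up. One of up to four; absent in some runs (None throughout).
- tile_3: loose rectangular wall tile, white glaze on a terracotta body, 100 x 50 x 12 mm (x, y, z), 0.13 kg; all tiles are alike. Starts flat on the table, glaze up. Origin: centre of its underside; x along its length, y across its 50 mm width, z up. One of up to four; absent in some runs (None throughout).
- tile_4: loose rectangular wall tile, white glaze on a terracotta body, 100 x 50 x 12 mm (x, y, z), 0.13 kg; all tiles are alike. Starts flat on the table, glaze up. Origin: centre of its underside; x along its length, y across its 50 mm width, z up. One of up to four; absent in some runs (None throughout).
- cover: loose plywood cover, plate 100 x 50 x 12 mm with a dark wooden grip bar on top (70 mm along x, 18 mm wide in y, from 12 to 42 mm above the underside), 0.08 to 0.17 kg. Starts on the table, grip up. Origin: centre of its underside; x along its length, z up.
- carrier: carrier board fixed to the table: plywood base 160 x 110 x 10 mm with a raised wooden pad 100 x 50 mm (the tile's size) centred on it, pad top 25 mm above the table. Origin: centre of the underside, on the table; x along the length of the board and pad, y across.
- pad_top (a point): centre of the top face of the carrier's pad, 25 mm above the table; axes as the carrier's. The lowest tile's underside rests here, each further tile 12 mm higher.
- cut_counter: heavy cut counter (1.8 kg) standing loose on the table, firm enough to turn its knob without holding it: grey housing 120 x 120 x 45 mm with a white round dial (100 mm) and a black reset knob on its top face. Origin: centre of the underside, on the table. The zero mark, the longest on the dial, with a steel stop pin beside it, lies toward the housing's -x side.
- knob_grip (a point): on the vertical axis of the reset knob, at the height for the TCP: 79 mm above the table. It turns with the knob: its x runs along the knob's bar grip, with the steel pointer on the -x end. The bar is 46 mm long, 14 mm wide, from 56 to 90 mm above the table; below it is a round skirt of 54 mm diameter.
- reset_knob (a joint): angle of the reset knob in rad: 0 at the zero stop (pointer at the zero mark, toward the housing's -x), growing clockwise seen from above up to 4.5; starts between 2.2 and 4.2. Turn counter-clockwise to bring it to 0. Friction (about 0.06 N m) holds it wherever it is left; there is no spring. More than one grasp is needed.
- jar: clear screw-top jar of tile grit, 63 mm across, 76 mm tall, standing loose at the right, behind the work; leave alone. Origin: centre of the underside.
- tape: roll of masking tape lying flat and loose at the near right, 97 x 102 x 19 mm; leave alone. Origin: centre of the underside.
Things that resemble listed ones, but are neither listed nor needed, are in the scene too. Leave any turquoise look-alike of the tile_2 alone.

How it is judged:
By the outcome, as a careful person would: the job done as asked, in the order asked, and still so for the second after the job is handed in, with the robot touching nothing.
Of tile_1, tile_2, tile_3, tile_4 only 3 to 4 are there at a start; the rules pass over those that are not, and their reading is None.
At some moment in a run one of cut_counter may be knocked a few centimetres aside while the robot is not near it.
Once in a run the grip may slacken for a moment while it holds something.
It also fails if it takes over 210 s, if anything falls off the work surface, if the arm or the gripper's body presses on something with over 40 N, if the wrist force passes 120 N, or if a joint passes its speed limit or range.

### The arm

A 6-joint arm with a two-finger parallel gripper is mounted at the origin on a cart in front of the work surface, level with it; the furniture and walls round the work are solid. World frame = base frame: x ahead of the robot, y to its left, z up, the work surface at z = 0. Lengths are in m, angles in rad, forces in N, time in s.
With the tool pointing down it reaches from about 0.375 to 0.9 m from the base axis. Payload 3.1 kg.
Tool frame: the origin (TCP) lies between the finger pads, 19 mm behind the fingertips; this is the grasp point; z points along the fingers, y is the line along which they close (so a half turn about z gives the same grasp; the last joint's range is limited). The gripper opens to 87 mm and grips with 3 to 60 N. Pads are 19 mm wide; open, the fingers measure 117 mm over their backs; the gripper's body (75 mm by 190 mm) begins 51 mm behind the grasp point.
Start: joints at [1.113, 0.527, 1.433, -0, 1.181, -0.178], TCP at [0.173, 0.601, 0.241] pointing down, gripper open.
Joint ranges: [-3.08, 3.08], [-0.75, 2.2], [0.22, 2.44], [-1.43, 4.57], [0, 2.65], [-2.85, 2.85]. Speed limits (rad/s): [2.79, 2.79, 3.14, 3.14, 3.14, 3.14].

### API

Orientations are given as a unit quaternion [x, y, z, w].
In Python, from rig import robot, cams gives the robot as it stands.
- The arm moves only by the shell command python3 -m pendant 'ROWS' [FORCE]. ROWS is JSON, a list of rows, each an object with "jaw": the opening, from 0 (shut) to 1 (fully open); "linear": the shift along the tool's x, y, z in cm, a list of three; "twist": the turn about the tool's z in degrees. A call has 1 to 12 rows; each row shifts and turns the commanded pose from where the row before left it, along the tool's axes as they then stand; what a row does not reach is not made up. A row lasts 1/12 s, in which the tool goes at most 41.7 mm and 7.16 degrees, less where a joint would pass 70% of its speed; a pose out of reach is approached as far as the arm can. A call is refused whole if a number of a shift passes 4.17 or a number of a turn 7.16, either way. A call with a gripper value outside its range is refused whole. The fingers move at their own pace and stop on an object; FORCE is the grip in N (left out, the last holds). Time passes only in rows, so rows that do not move let the fingers close. It gives the time, the measured TCP pose, the force, the opening and the grip force at its end, in the units of the state.
- robot.get_obs(): the state, without advancing time (a new reading comes with each control period).
- cams.camera(name): name is "side" or "top" or "wrist"; returns a dict with "color" (420x560x3 uint8, blue, green, red), "depth" (420x560 float32, m along the optical axis (not along the pixel's ray), 0 where there is no reading), "fov_y" (degrees; the focal length in pixels is half the picture's height over the tangent of half this angle, whatever the lens; pixels are square), "cx", "cy" (the principal point, pixels), "view" (4x4, takes a point from world to camera coordinates). Camera axes: x right, y down, z forward; pixel columns grow to the right and rows downward; lengths in m; the calibration is good to about 2 mm. A picture is of the moment at which its call begins.
- robot.hand_in(): hands the job in; it is judged then, once.
The state is a dict: "time": time; "q": joint angles; "joint_velocities": joint speeds; "joint_torque": joint torques, N m; "position": TCP position; "tool_rot": TCP orientation; "ft_force": force on the tool from outside, world axes, zero at the start; "moment": the same for the moment, N m; "grip_width": finger opening in m; "grip_force": force on a finger pad.
Only numpy, scipy, OpenCV 4.12 (cv2) and the standard library are available. Lean on these libraries where they do the work, as an engineer would, in place of code of your own. Each camera call takes 0.05 s, during which the arm holds its last target. There are 200 camera calls.

## Working session

There is one attempt and no reset: what is moved stays moved. The work goes in short steps, Python scripts to look and compute and a shell command to move; the robot and the scene stay as the last step left them, time stands still between calls to the robot, and variables do not carry over. Pictures are saved under pics/ and viewed, at most 14 in all, crops included, and the job is handed in when it is done.

```bash
ls; mkdir -p pics; cat > h.py <<'E'
import numpy as np, cv2
from rig import robot, cams
def cam(n):
    c=cams.camera(n); h=c["color"].shape[0]
    c["f"]=h/2/np.tan(np.radians(c["fov_y"])/2); return c
def cloud(c):
    d=c["depth"]; v,u=np.mgrid[:d.shape[0],:d.shape[1]]
    p=np.stack([(u-c["cx"])/c["f"]*d,(v-c["cy"])/c["f"]*d,d],-1)
    T=np.linalg.inv(c["view"]); return p@T[:3,:3].T+T[:3,3]
def ray(c,px,z):
    px=np.atleast_2d(np.asarray(px,float)); T=np.linalg.inv(c["view"])
    d=np.c_[(px[:,0]-c["cx"])/c["f"],(px[:,1]-c["cy"])/c["f"],np.ones(len(px))]@T[:3,:3].T
    o=T[:3,3]; return o+d*((z-o[2])/d[:,2])[:,None]
def proj(c,P):
    P=np.atleast_2d(P); q=P@c["view"][:3,:3].T+c["view"][:3,3]
    return q[:,:2]/q[:,2:]*c["f"]+[c["cx"],c["cy"]]
def save(n,img,s=1): cv2.imwrite(f"pics/{n}.png",cv2.resize(img,None,fx=s,fy=s,interpolation=cv2.INTER_CUBIC))
E
python3 - <<'E'
from h import *
o=robot.get_obs(); print({k:np.round(v,3).tolist() for k,v in o.items()})
for n in("top","side"):
    c=cam(n); save(n,c["color"],1.4); T=np.linalg.inv(c["view"]); print(n,T.round(3).tolist(),c["f"],c["cx"],c["cy"])
E
```

```text
pics
{'time': 0.0, 'q': [1.112, 0.528, 1.434, -0.0, 1.181, -0.179], 'joint_velocities': [-0.0, -0.002, 0.001, -0.002, -0.001, -0.002], 'joint_torque': [-0.001, -44.005, -17.659, 0.063, 0.058, -0.0], 'position': [0.172, 0.6, 0.24], 'tool_rot': [0.139, 0.99, -0.001, -0.0], 'ft_force': [-0.218, 0.708, -0.987], 'moment': [0.006, 0.0, -0.018], 'grip_force': 0.0, 'grip_width': 0.087}
top [[-0.008, -1.0, 0.028, 0.533], [-1.0, 0.008, -0.008, -0.285], [0.008, -0.028, -1.0, 1.22], [0.0, 0.0, 0.0, 1.0]] 442.96559978965615 282.97964263814725 211.57557889791073
side [[0.877, -0.253, 0.409, 0.133], [-0.481, -0.44, 0.759, -1.13], [-0.012, -0.862, -0.507, 0.672], [0.0, 0.0, 0.0, 1.0]] 412.8280434610352 274.92291446218616 204.78879938858057
```

View pics/top.png

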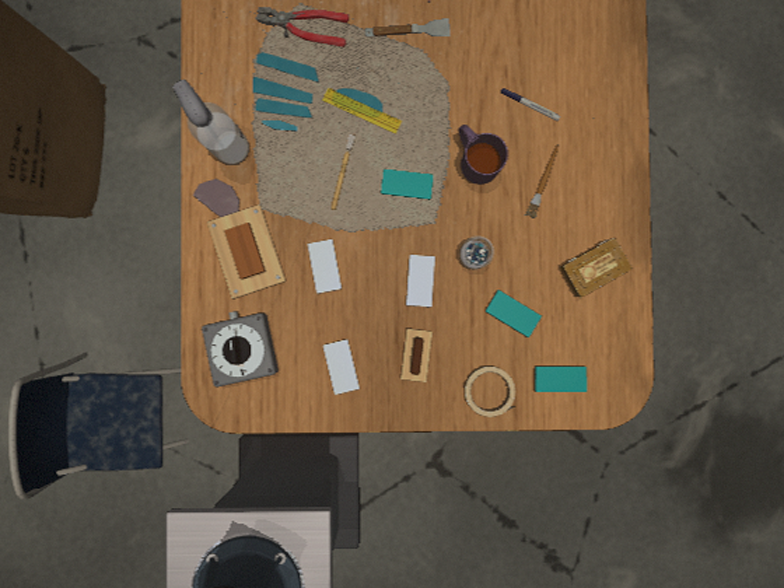

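View pics/side.png

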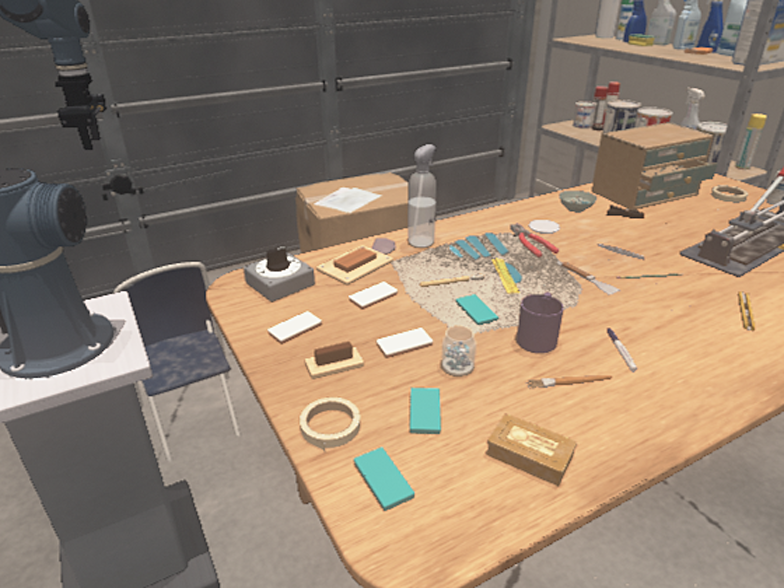

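The top view shows three white tiles at about (324,266), (420,281) and (341,366). The cover is at (417,355), the carrier at (247,250), the counter at (238,349), the jar at (476,253) and the tape at (490,391). The turquoise look-alikes are on the right and on the mat. The white ones match the listed glaze; the turquoise ones are left alone.

```bash
cat >> h.py <<'E'
def rects(c,mask,z,amin=150):
    """minAreaRects on plane z: centre, (long,short), yaw of long axis (deg, mod 180)"""
    out=[]
    for k in cv2.findContours(mask.astype(np.uint8),cv2.RETR_EXTERNAL,cv2.CHAIN_APPROX_NONE)[0]:
        if cv2.contourArea(k)<amin: continue
        P=ray(c,k[:,0],z)[:,:2]; (x,y),(w,h),a=cv2.minAreaRect((P*1000).astype(np.float32))
        if w<h: w,h,a=h,w,a+90
        out.append((round(x),round(y),round(w),round(h),round((a+90)%180-90,1),k[:,0].mean(0).round().tolist()))
    return out
E
python3 - <<'E'
from h import *
c=cam("top"); P=cloud(c); hsv=cv2.cvtColor(c["color"],cv2.COLOR_BGR2HSV); H,S,V=[hsv[...,i].astype(int) for i in range(3)]
tab=(P[...,0]>.35)&(P[...,0]<.95)&(abs(P[...,1]+.25)<.6)
m=cv2.morphologyEx(((S<40)&(V>170)&tab).astype(np.uint8),cv2.MORPH_OPEN,np.ones((3,3)))
print("white");[print(r) for r in rects(c,m,.012)]
for nm,z0,z1,z in(("h18-30",.017,.034,.025),("h>34",.034,.2,.045)):
    print(nm);[print(r) for r in rects(c,tab&(P[...,2]>z0)&(P[...,2]<z1),z,60)]
for n,u,v in(("padtop",247,250),("tile",324,266),("cover grip",416,355),("table",370,400),("counter",215,375)): print(n,P[int(v/1.4),int(u/1.4)].round(4))
x=c["color"][140:300,140:320]; save("crop1",x,4*.8)
E
```

```text
white
(431, -185, 98, 46, 13.7, [243.0, 262.0])
(460, 40, 96, 45, 9.4, [160.0, 252.0])
(469, -11, 91, 44, 4.9, [179.0, 248.0])
(598, -341, 98, 46, -4.7, [300.0, 200.0])
(628, -153, 98, 46, 10.3, [231.0, 190.0])
h18-30
(390, -472, 94, 78, 89.4, [348.0, 275.0])
(621, -681, 118, 74, -61.3, [424.0, 190.0])
(658, 0, 100, 51, 18.2, [174.0, 179.0])
(835, -464, 63, 58, 89.6, [345.0, 113.0])
h>34
(453, -330, 69, 18, -7.3, [297.0, 254.0])
(468, 6, 121, 119, -78.2, [170.0, 250.0])
(615, -670, 64, 48, -1.0, [424.0, 194.0])
(649, -447, 62, 60, -45.6, [340.0, 180.0])
(842, -462, 109, 90, 5.0, [342.0, 108.0])
(880, 45, 123, 78, 42.7, [154.0, 93.0])
padtop [ 0.6591 -0.0067  0.029 ]
tile [ 0.6267 -0.1529  0.0148]
cover grip [ 0.4554 -0.3302  0.0388]
table [ 0.3655 -0.2402 -0.0047]
counter [0.422  0.0516 0.0412]
```

View pics/crop1.png

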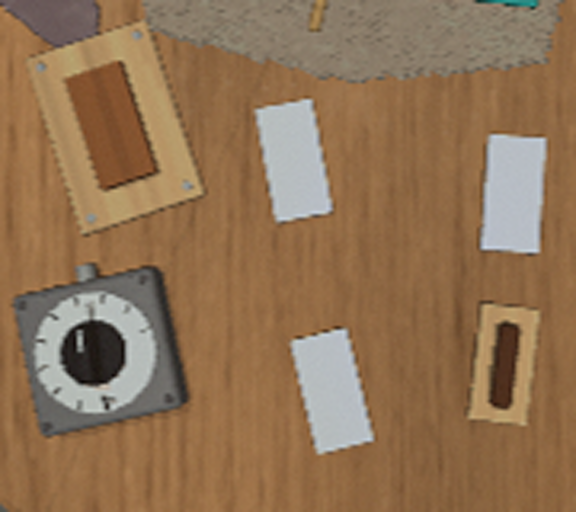

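```bash
cat >> h.py <<'E'
def pose():
    o=robot.get_obs(); p=np.array(o["position"]); q=o["tool_rot"]; yaw=np.degrees(2*np.arctan2(q[1],q[0]))
    return o,p,yaw
def go(x,y,z,yaw):
    """shift in present tool axes (before any twist), and the twist about tool z"""
    from scipy.spatial.transform import Rotation as R
    o,p,y0=pose(); d=R.from_quat(o["tool_rot"]).inv().apply(np.array([x,y,z])-p)*100
    t=-((yaw-y0+90)%180-90)
    d2=R.from_euler("z",-t,degrees=True).apply(d)
    print("now",p.round(4),"yaw",round(y0%360,1),"w",round(o["grip_width"],4),"gf",round(o["grip_force"],1),"ft",np.round(o["ft_force"],1),"t",round(o["time"],1))
    print("shift-then-twist",d.round(2),"| twist",round(t,1),"| twist-then-shift",d2.round(2),"q6",round(np.degrees(o["q"][5])))
E
python3 -c "
from h import *
go(.60,-.06,.33,18)"
```

```text
now [0.1723 0.6002 0.2405] yaw 164.0 w 0.0869 gf 0.0 ft [ 0.1 -0.6 -0.2] t 0.1
shift-then-twist [-59.33 -51.66  -8.88] | twist -34.0 | twist-then-shift [-20.26 -76.02  -8.88] q6 -10
```

```bash

python3 -m pendant '[{"jaw":1,"linear":[-2.97,-2.58,-0.44],"twist":0},{"jaw":1,"linear":[-2.97,-2.58,-0.44],"twist":0},{"jaw":1,"linear":[-2.97,-2.58,-0.44],"twist":0},{"jaw":1,"linear":[-2.97,-2.58,-0.44],"twist":0},{"jaw":1,"linear":[-2.97,-2.58,-0.44],"twist":0},{"jaw":1,"linear":[-2.97,-2.58,-0.44],"twist":0},{"jaw":1,"linear":[-2.97,-2.58,-0.44],"twist":0},{"jaw":1,"linear":[-2.97,-2.58,-0.44],"twist":0},{"jaw":1,"linear":[-2.97,-2.58,-0.44],"twist":0},{"jaw":1,"linear":[-2.97,-2.58,-0.44],"twist":0}]'
python3 -m pendant '[{"jaw":1,"linear":[-2.97,-2.58,-0.44],"twist":0},{"jaw":1,"linear":[-2.97,-2.58,-0.44],"twist":0},{"jaw":1,"linear":[-2.97,-2.58,-0.44],"twist":0},{"jaw":1,"linear":[-2.97,-2.58,-0.44],"twist":0},{"jaw":1,"linear":[-2.97,-2.58,-0.44],"twist":0},{"jaw":1,"linear":[-2.97,-2.58,-0.44],"twist":0},{"jaw":1,"linear":[-2.97,-2.58,-0.44],"twist":0},{"jaw":1,"linear":[-2.97,-2.58,-0.44],"twist":0},{"jaw":1,"linear":[-2.97,-2.58,-0.44],"twist":0},{"jaw":1,"linear":[-2.97,-2.58,-0.44],"twist":0}]'
python3 -m pendant '[{"twist":-6.8,"linear":[0,0,0],"jaw":1},{"twist":-6.8,"linear":[0,0,0],"jaw":1},{"twist":-6.8,"linear":[0,0,0],"jaw":1},{"twist":-6.8,"linear":[0,0,0],"jaw":1},{"twist":-6.8,"linear":[0,0,0],"jaw":1},{"twist":0,"linear":[0,0,0],"jaw":1},{"twist":0,"linear":[0,0,0],"jaw":1}]'
python3 - <<'E'
from h import *
go(.60,-.06,.33,18)
c=cam("wrist"); save("w1",c["color"],1.4); T=np.linalg.inv(c["view"]); print(T.round(3).tolist(),c["f"])
P=cloud(c)
hsv=cv2.cvtColor(c["color"],cv2.COLOR_BGR2HSV)
m=cv2.morphologyEx(((hsv[...,1]<40)&(hsv[...,2]>170)).astype(np.uint8),cv2.MORPH_OPEN,np.ones((3,3)))
print("white",*rects(c,m,.012,500),sep="\n")
m=(P[...,2]>.018)&(P[...,2]<.034)&(c["depth"]>0)
print("pad",*rects(c,m,.025,500),sep="\n")
E
```

```text
time: 0.98
position: [0.3872, 0.2689, 0.2854]
tool_rot: [0.139, 0.99, -0.0, -0.0]
ft_force: [0.1, 0.7, -0.2]
grip_width: 0.0871
grip_force: 0.0
time: 1.82
position: [0.6014, -0.0611, 0.3291]
tool_rot: [0.14, 0.99, 0.0, -0.0]
ft_force: [1.0, -0.6, 0.0]
grip_width: 0.087
grip_force: 0.0
time: 2.4
position: [0.6007, -0.0592, 0.3289]
tool_rot: [-0.155, 0.988, 0.0, -0.0]
ft_force: [-0.2, -0.1, 0.0]
grip_width: 0.0872
grip_force: 0.0
now [ 0.6007 -0.0592  0.3289] yaw 197.8 w 0.0872 gf 0.0 ft [-0.2 -0.1  0. ] t 2.4
shift-then-twist [ 0.09 -0.05 -0.11] | twist -0.2 | twist-then-shift [ 0.1  -0.05 -0.11] q6 -124
[[-0.306, 0.918, 0.252, 0.532], [0.952, 0.295, 0.081, -0.081], [-0.0, 0.265, -0.964, 0.472], [0.0, 0.0, 0.0, 1.0]] 304.97030931160003
white
(626, -152, 98, 48, 10.3, [217.0, 171.0])
(597, -339, 98, 48, -4.7, [97.0, 112.0])
(459, 16, 107, 102, 72.5, [365.0, 95.0])
(438, -181, 82, 48, 13.4, [232.0, 33.0])
pad
(656, 1, 99, 50, 18.2, [307.0, 221.0])
```

View pics/w1.png

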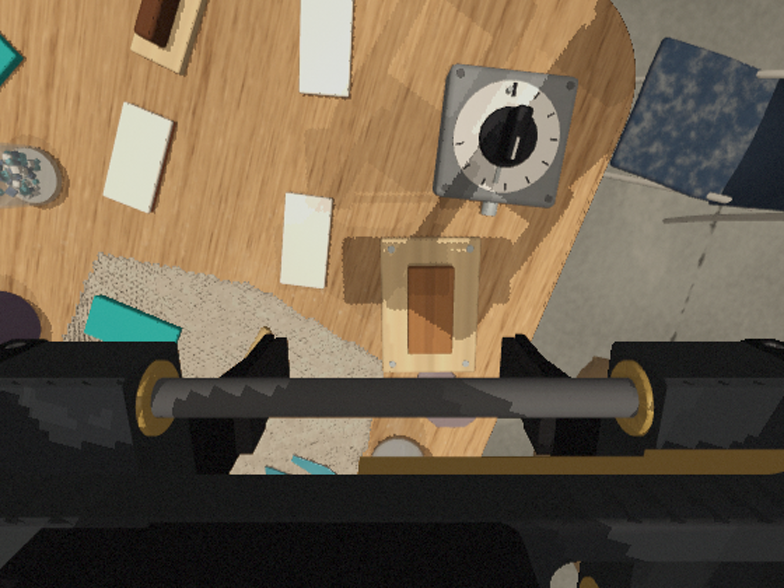

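The wrist view shows the pad at (430,309), the tiles at (306,240), (138,157) and (326,45), the counter at (510,137) with its zero mark upward, and the knob pointer the other way. The tile and pad sizes come out at 98x48 and 99x50 mm, as they should.

```bash
python3 -c "
from h import *
go(.626,-.1525,.022,10.3)"
```

```text
now [ 0.6008 -0.0592  0.329 ] yaw 197.8 w 0.0868 gf 0.0 ft [-0.4 -0.3  0.2] t 2.5
shift-then-twist [ 0.43 -9.67 30.69] | twist 7.5 | twist-then-shift [-0.83 -9.64 30.69] q6 -124
```

```bash

python3 -m pendant '[{"jaw":1,"linear":[0,0,0],"twist":3.75},{"jaw":1,"linear":[0,0,0],"twist":3.75},{"jaw":1,"linear":[-0.12,-1.38,3.7],"twist":0},{"jaw":1,"linear":[-0.12,-1.38,3.7],"twist":0},{"jaw":1,"linear":[-0.12,-1.38,3.7],"twist":0},{"jaw":1,"linear":[-0.12,-1.38,3.7],"twist":0},{"jaw":1,"linear":[-0.12,-1.38,3.7],"twist":0},{"jaw":1,"linear":[-0.12,-1.38,3.7],"twist":0},{"jaw":1,"linear":[-0.12,-1.38,3.7],"twist":0},{"jaw":1,"linear":[0,0,0],"twist":0},{"jaw":1,"linear":[0,0,0],"twist":0}]'
python3 - <<'E'
from h import *
go(.626,-.1525,.022,10.3)
c=cam("wrist"); save("w2",c["color"],1)
hsv=cv2.cvtColor(c["color"],cv2.COLOR_BGR2HSV)
m=cv2.morphologyEx(((hsv[...,1]<40)&(hsv[...,2]>150)).astype(np.uint8),cv2.MORPH_OPEN,np.ones((3,3)))
print("white",*rects(c,m,.012,500),sep="\n")
E
```

```text
time: 3.37
position: [0.6249, -0.1524, 0.0672]
tool_rot: [-0.09, 0.996, 0.002, -0.003]
ft_force: [-0.6, 0.1, -0.3]
grip_width: 0.0873
grip_force: 0.0
now [ 0.6249 -0.1524  0.0672] yaw 190.3 w 0.0873 gf 0.0 ft [-0.6  0.1 -0.3] t 3.4
shift-then-twist [-0.14 -0.05  4.52] | twist 0.0 | twist-then-shift [-0.14 -0.05  4.52] q6 -124
white
(591, -166, 34, 23, -80.9, [266.0, 180.0])
(597, -326, 98, 25, -3.2, [19.0, 143.0])
```

View pics/w2.png

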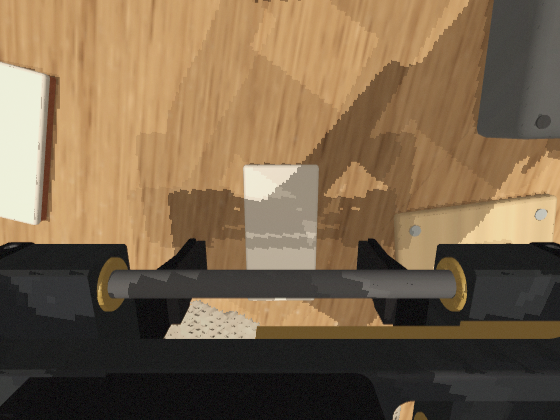

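The tile sits centred between the fingers (column 282), so I descend and grip.

```bash

python3 -m pendant '[{"jaw":1,"linear":[-0.1,0,2],"twist":0},{"jaw":1,"linear":[0,0,1.5],"twist":0},{"jaw":1,"linear":[0,0,1],"twist":0},{"jaw":1,"linear":[0,0,0],"twist":0},{"jaw":0,"linear":[0,0,0],"twist":0},{"jaw":0,"linear":[0,0,0],"twist":0},{"jaw":0,"linear":[0,0,0],"twist":0},{"jaw":0,"linear":[0,0,0],"twist":0},{"jaw":0,"linear":[0,0,0],"twist":0},{"jaw":0,"linear":[0,0,0],"twist":0},{"jaw":0,"linear":[0,0,0],"twist":0},{"jaw":0,"linear":[0,0,0],"twist":0}]' 40
python3 -m pendant '[{"jaw":0,"linear":[0,0,0],"twist":0},{"jaw":0,"linear":[0,0,-1],"twist":0},{"jaw":0,"linear":[0,0,-2],"twist":0},{"jaw":0,"linear":[0,0,-2],"twist":0},{"jaw":0,"linear":[0,0,-2],"twist":0},{"jaw":0,"linear":[0,0,-1],"twist":0},{"jaw":0,"linear":[0,0,0],"twist":0},{"jaw":0,"linear":[0,0,0],"twist":0}]'
python3 - <<'E'
from h import *
go(.657,.0005,.10,18.2)
E
```

```text
time: 4.42
position: [0.6278, -0.1526, 0.0254]
tool_rot: [-0.091, 0.996, 0.0, 0.0]
ft_force: [-1.1, 0.6, 1.3]
grip_width: 0.0491
grip_force: 40.0
time: 5.08
position: [0.6278, -0.1526, 0.1056]
tool_rot: [-0.091, 0.996, -0.0, 0.0]
ft_force: [-0.1, -0.1, -2.3]
grip_width: 0.0492
grip_force: 40.0
now [ 0.6278 -0.1526  0.1056] yaw 190.5 w 0.0492 gf 40.0 ft [-0.1 -0.1 -2.3] t 5.1
shift-then-twist [-5.65 14.53  0.56] | twist -7.7 | twist-then-shift [-7.56 13.63  0.56] q6 -124
```

```bash

python3 -m pendant '[{"jaw":0,"linear":[0,0,0],"twist":-3.85},{"jaw":0,"linear":[0,0,0],"twist":-3.85},{"jaw":0,"linear":[-1.89,3.41,0.14],"twist":0},{"jaw":0,"linear":[-1.89,3.41,0.14],"twist":0},{"jaw":0,"linear":[-1.89,3.41,0.14],"twist":0},{"jaw":0,"linear":[-1.89,3.41,0.14],"twist":0},{"jaw":0,"linear":[0,0,1],"twist":0},{"jaw":0,"linear":[0,0,1],"twist":0},{"jaw":0,"linear":[0,0,0],"twist":0},{"jaw":0,"linear":[0,0,0],"twist":0}]'
python3 - <<'E'
from h import *
go(.657,.0005,.0504,18.2)
c=cam("wrist"); save("w3",c["color"],1.4)
E
```

```text
time: 5.92
position: [0.6555, -0.0004, 0.0776]
tool_rot: [-0.157, 0.988, 0.0, -0.002]
ft_force: [-0.5, -0.3, -1.5]
grip_width: 0.0492
grip_force: 40.0
now [ 6.555e-01 -4.000e-04  7.760e-02] yaw 198.1 w 0.0492 gf 40.0 ft [-0.5 -0.3 -1.5] t 5.9
shift-then-twist [-0.18  0.03  2.72] | twist -0.1 | twist-then-shift [-0.18  0.03  2.72] q6 -118
```

View pics/w3.png

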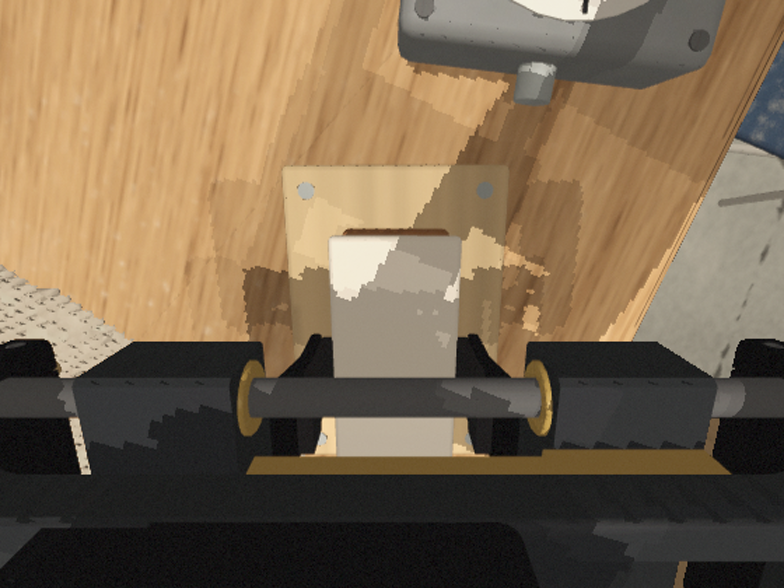

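The held tile is over the pad: its near edge is at row 236, with a strip of the pad at row 229. I'll measure the offset.

```bash

python3 - <<'E'
from h import *
c=cam("wrist"); I=c["color"]
for u in (262,300): print([I[v,u].tolist() for v in range(160,174)])
print(I[172,228:248].sum(1).tolist(), I[172,318:336].sum(1).tolist()); print(I[165,240:252,0].tolist(),I[165,312:326,0].tolist())
o,p,yaw=pose(); a=np.radians(18.2); ex=np.array([np.cos(a),np.sin(a)]); ey=np.array([-ex[1],ex[0]])
for z in(.01,.025):
  for u,v in((250,163),(315,163),(282,164),(282,166),(282,168)):
    r=ray(c,(u,v),z)[0,:2]-p[:2]; print("pad",z,u,v,(r@ex).round(4),(r@ey).round(4))
for u,v in((236,169),(282,169),(330,169)):
    r=ray(c,(u,v),p[2]-.0254+.012)[0,:2]-p[:2]; print("tile",u,v,(r@ex).round(4),(r@ey).round(4))
# predicted pad corners at (657,0.5)
q=np.array([.657,.0005]); 
for z in(.01,.025): print("pred",z,[proj(c,[*(q-.05*ex+s*.025*ey),z])[0].round(1).tolist() for s in(1,-1)])
E
```

```text
[[131, 178, 207], [125, 171, 200], [59, 92, 124], [36, 61, 97], [37, 61, 95], [39, 65, 101], [37, 66, 101], [55, 80, 110], [119, 141, 156], [170, 190, 204], [195, 214, 228], [202, 223, 236], [211, 231, 243], [216, 236, 243]]
[[83, 119, 144], [80, 115, 140], [47, 73, 104], [37, 61, 93], [35, 62, 95], [35, 63, 98], [42, 66, 103], [47, 73, 104], [87, 107, 128], [121, 138, 150], [124, 142, 154], [127, 144, 156], [128, 146, 157], [128, 146, 158]]
[574, 571, 566, 565, 566, 564, 518, 635, 658, 686, 686, 686, 684, 687, 685, 686, 684, 685, 686, 686] [432, 432, 428, 428, 431, 429, 428, 427, 426, 426, 418, 399, 384, 528, 529, 530, 529, 532]
[136, 136, 137, 139, 139, 136, 74, 58, 59, 57, 59, 58] [38, 36, 34, 37, 39, 39, 37, 37, 36, 60, 86, 83, 81, 81]
pad 0.01 250 163 -0.048 -0.0208
pad 0.01 315 163 -0.0479 0.0241
pad 0.01 282 164 -0.0472 0.0013
pad 0.01 282 166 -0.0459 0.0013
pad 0.01 282 168 -0.0445 0.0013
pad 0.025 250 163 -0.0497 -0.0193
pad 0.025 315 163 -0.0496 0.0224
pad 0.025 282 164 -0.049 0.0013
pad 0.025 282 166 -0.0477 0.0013
pad 0.025 282 168 -0.0465 0.0013
tile 236 169 -0.0514 -0.0223
tile 282 169 -0.0514 0.0012
tile 330 169 -0.0513 0.0257
pred 0.01 [[318.5, 160.8], [245.9, 161.0]]
pred 0.025 [[321.2, 163.4], [243.3, 163.6]]
```

```bash

python3 -m pendant '[{"jaw":0,"linear":[-0.29,0.08,0.5],"twist":0},{"jaw":0,"linear":[0,0,0.8],"twist":0},{"jaw":0,"linear":[0,0,0.8],"twist":0},{"jaw":0,"linear":[0,0,0.4],"twist":0},{"jaw":0,"linear":[0,0,0.15],"twist":0},{"jaw":0,"linear":[0,0,0],"twist":0},{"jaw":0,"linear":[0,0,0],"twist":0}]'
python3 - <<'E'
from h import *
go(.6585,.002,.0502,18.2)
E
```

```text
time: 6.6
position: [0.6595, 0.0023, 0.053]
tool_rot: [-0.158, 0.987, 0.0, -0.0]
ft_force: [-0.5, -0.3, -0.3]
grip_width: 0.0492
grip_force: 40.0
now [0.6595 0.0023 0.053 ] yaw 198.2 w 0.0492 gf 40.0 ft [-0.5 -0.3 -0.3] t 6.6
shift-then-twist [0.11 0.   0.28] | twist -0.0 | twist-then-shift [0.11 0.   0.28] q6 -118
```

```bash

python3 -m pendant '[{"jaw":0,"linear":[0.12,-0.05,-0.3],"twist":0},{"jaw":0,"linear":[0.05,0,0],"twist":0},{"jaw":0,"linear":[0,0,0],"twist":0},{"jaw":0,"linear":[0,0,0],"twist":0},{"jaw":0,"linear":[0,0,0],"twist":0},{"jaw":0,"linear":[0,0,0],"twist":0}]'
python3 - <<'E'
from h import *
go(.6585,.002,.0502,18.2)
c=cam("wrist"); I=c["color"]; save("w4",I[120:220,180:380],3)
for u in (262,300): print(I[150:174,u].sum(1).tolist())
print(I[180,225:245].sum(1).tolist(), I[180,320:340].sum(1).tolist());
o,p,yaw=pose()
a=np.radians(18.2); ex=np.array([np.cos(a),np.sin(a)]); ey=np.array([-ex[1],ex[0]])
q=p[:2]-.0515*ex
for z in(.01,.025): print("pred",z,[proj(c,[*(q+s*.025*ey),z])[0].round(1).tolist() for s in(1,-1)])
E
```

```text
time: 7.1
position: [0.6582, 0.0013, 0.0563]
tool_rot: [-0.158, 0.987, -0.0, 0.0]
ft_force: [0.2, -0.6, -1.7]
grip_width: 0.05
grip_force: 4.0
now [0.6582 0.0013 0.0563] yaw 198.2 w 0.05 gf 4.0 ft [ 0.2 -0.6 -1.7] t 7.1
shift-then-twist [-0.05  0.06  0.61] | twist -0.0 | twist-then-shift [-0.05  0.06  0.61] q6 -118
[520, 518, 525, 520, 521, 518, 520, 522, 521, 522, 519, 502, 277, 208, 223, 280, 217, 253, 410, 547, 610, 635, 661, 700]
[352, 355, 354, 359, 348, 356, 355, 355, 353, 358, 355, 339, 226, 189, 195, 200, 202, 236, 359, 416, 430, 431, 432, 434]
[568, 572, 570, 571, 567, 573, 571, 568, 575, 545, 625, 658, 689, 698, 698, 698, 699, 699, 700, 699] [438, 431, 437, 437, 436, 440, 429, 427, 420, 376, 334, 385, 526, 524, 523, 531, 533, 534, 536, 534]
pred 0.01 [[321.4, 160.5], [240.2, 160.6]]
pred 0.025 [[324.7, 163.4], [236.8, 163.5]]
```

View pics/w4.png

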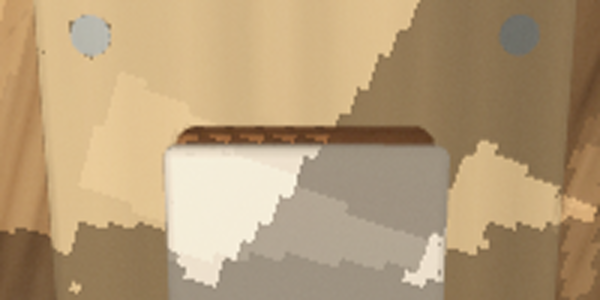

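The pad's side strip spans u 239–325 and the tile spans u 235–331, so they are laterally aligned. Grip force reads 4 N, so the grip has slackened; I let it recover before going on.

```bash

python3 -m pendant '[{"jaw":0,"linear":[0,0,0],"twist":0},{"jaw":0,"linear":[0,0,0],"twist":0},{"jaw":0,"linear":[0,0,0],"twist":0},{"jaw":0,"linear":[0,0,0],"twist":0},{"jaw":0,"linear":[0,0,0],"twist":0},{"jaw":0,"linear":[0,0,0],"twist":0},{"jaw":0,"linear":[0,0,0],"twist":0},{"jaw":0,"linear":[0,0,0],"twist":0}]' 40
cat >> h.py <<'E'
def edges(c,zt,zb=.01,yaw=18.2):
    """ex/ey offsets (mm) needed by the held tile: near-edge and side edges of tile (top at zt) against the pad foot at zb"""
    I=c["color"].astype(int); hsv=cv2.cvtColor(c["color"],cv2.COLOR_BGR2HSV).astype(int)
    a=np.radians(yaw); B=np.array([[np.cos(a),np.sin(a)],[-np.sin(a),np.cos(a)]])
    g=I.sum(2); rt=[];rb=[]
    for u in list(range(255,312,4)):
        col=g[120:200,u].astype(float); d=np.diff(cv2.GaussianBlur(col[:,None],(1,3),0)[:,0])
        k=int(d[:70].argmin()); rb.append((u,120.5+k)); j=k+int(d[k:k+25].argmax()); rt.append((u,120.5+j))
    f=lambda L,z:np.median(ray(c,L,z)[:,:2]@B.T,0)
    print("near rows",np.median(np.array(rb)[:,1]),np.median(np.array(rt)[:,1]))
    print("ex needed mm",((f(rb,zb)-f(rt,zt))[0]*1000).round(2))
E
python3 - <<'E'
from h import *
go(.6585,.002,.0502,18.2)
c=cam("wrist"); o,p,y=pose(); edges(c,p[2]-.0254+.012)
E
```

```text
time: 7.82
position: [0.6581, 0.0013, 0.0561]
tool_rot: [-0.158, 0.987, -0.0, -0.0]
ft_force: [-1.4, 0.7, -0.8]
grip_width: 0.0492
grip_force: 40.0
now [0.6581 0.0013 0.0561] yaw 198.2 w 0.0492 gf 40.0 ft [-1.4  0.7 -0.8] t 7.8
shift-then-twist [-0.06  0.06  0.59] | twist -0.0 | twist-then-shift [-0.06  0.06  0.59] q6 -118
near rows 161.5 167.5
ex needed mm 0.65
```

```bash

python3 -m pendant '[{"jaw":0,"linear":[-0.06,0,0.2],"twist":0},{"jaw":0,"linear":[0,0,0.2],"twist":0},{"jaw":0,"linear":[0,0,0.12],"twist":0},{"jaw":0,"linear":[0,0,0],"twist":0},{"jaw":0,"linear":[0,0,0],"twist":0},{"jaw":0,"linear":[0,0,0],"twist":0}]'
python3 -m pendant '[{"jaw":0.75,"linear":[0,0,0],"twist":0},{"jaw":0.75,"linear":[0,0,0],"twist":0},{"jaw":0.75,"linear":[0,0,0],"twist":0},{"jaw":0.75,"linear":[0,0,0],"twist":0},{"jaw":0.75,"linear":[0,0,0],"twist":0},{"jaw":1,"linear":[0,0,-2],"twist":0},{"jaw":1,"linear":[0,0,-2],"twist":0},{"jaw":1,"linear":[0,0,-2],"twist":0},{"jaw":1,"linear":[0,0,0],"twist":0},{"jaw":1,"linear":[0,0,0],"twist":0},{"jaw":1,"linear":[0,0,0],"twist":0}]'
python3 - <<'E'
from h import *
go(.4305,-.184,.0254,13.6)
c=cam("wrist"); o,p,y=pose(); save("w5",c["color"][130:330,180:380],3); edges(c,.037)
E
```

```text
time: 8.37
position: [0.6586, 0.0014, 0.0508]
tool_rot: [-0.158, 0.987, 0.0, -0.0]
ft_force: [0.9, -0.5, -1.3]
grip_width: 0.0491
grip_force: 40.0
time: 9.28
position: [0.6581, 0.0016, 0.1104]
tool_rot: [-0.158, 0.987, 0.0, -0.001]
ft_force: [-0.6, 0.9, 0.0]
grip_width: 0.0861
grip_force: 0.0
now [0.6581 0.0016 0.1104] yaw 198.2 w 0.0861 gf 0.0 ft [-0.6  0.9  0. ] t 9.3
shift-then-twist [ 27.4  -10.54   8.52] | twist 4.6 | twist-then-shift [ 26.47 -12.69   8.52] q6 -118
near rows 153.5 157.5
ex needed mm -0.44
```

View pics/w5.png

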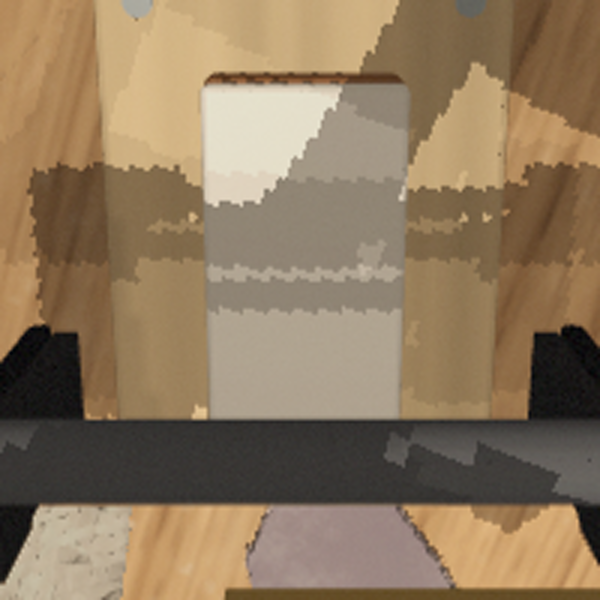

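The tile is on the pad, flush within about 0.5 mm. Next is the tile at (0.431,-0.184).

```bash

python3 -m pendant '[{"jaw":1,"linear":[0,0,0],"twist":4.6},{"jaw":1,"linear":[3.31,-1.59,0],"twist":0},{"jaw":1,"linear":[3.31,-1.59,0],"twist":0},{"jaw":1,"linear":[3.31,-1.59,0],"twist":0},{"jaw":1,"linear":[3.31,-1.59,0],"twist":0},{"jaw":1,"linear":[3.31,-1.59,0],"twist":0},{"jaw":1,"linear":[3.31,-1.59,0],"twist":0},{"jaw":1,"linear":[3.31,-1.59,0],"twist":0},{"jaw":1,"linear":[3.31,-1.59,0],"twist":0},{"jaw":1,"linear":[0,0,0],"twist":0},{"jaw":1,"linear":[0,0,0],"twist":0},{"jaw":1,"linear":[0,0,0],"twist":0}]'
python3 - <<'E'
from h import *
go(.431,-.184,.0254,13.6)
c=cam("wrist"); I=c["color"]
hsv=cv2.cvtColor(I,cv2.COLOR_BGR2HSV); m=((hsv[...,1]<50)&(hsv[...,2]>110)).astype(np.uint8)
o,p,y=pose(); a=np.radians(y-180); B=np.array([[np.cos(a),np.sin(a)],[-np.sin(a),np.cos(a)]])
m[255:]=0; k=max(cv2.findContours(m,cv2.RETR_EXTERNAL,cv2.CHAIN_APPROX_NONE)[0],key=cv2.contourArea)
L=(ray(c,k[:,0],.012)[:,:2]-p[:2])@B.T*1000; print("rel TCP: near",L[:,0].min().round(1),"side",L[:,1].min().round(1),L[:,1].max().round(1),cv2.boundingRect(k))
E
```

```text
time: 10.33
position: [0.4312, -0.1843, 0.1104]
tool_rot: [-0.118, 0.993, 0.0, -0.0]
ft_force: [0.8, -0.3, 0.1]
grip_width: 0.0869
grip_force: 0.0
now [ 0.4312 -0.1843  0.1104] yaw 193.5 w 0.0869 gf 0.0 ft [ 0.8 -0.3  0.1] t 10.3
shift-then-twist [0.01 0.03 8.5 ] | twist -0.1 | twist-then-shift [0.01 0.03 8.5 ] q6 -140
rel TCP: near -156.2 side 111.8 203.9 (433, 0, 127, 109)
```

```bash

python3 -m pendant '[{"jaw":1,"linear":[0,0,2.5],"twist":0},{"jaw":1,"linear":[0,0,2.5],"twist":0},{"jaw":1,"linear":[0,0,2],"twist":0},{"jaw":1,"linear":[0,0,1.5],"twist":0},{"jaw":1,"linear":[0,0,0],"twist":0},{"jaw":0,"linear":[0,0,0],"twist":0},{"jaw":0,"linear":[0,0,0],"twist":0},{"jaw":0,"linear":[0,0,0],"twist":0},{"jaw":0,"linear":[0,0,0],"twist":0},{"jaw":0,"linear":[0,0,0],"twist":0},{"jaw":0,"linear":[0,0,0],"twist":0},{"jaw":0,"linear":[0,0,0],"twist":0}]' 40
python3 -m pendant '[{"jaw":0,"linear":[0,0,0],"twist":0},{"jaw":0,"linear":[0,0,0],"twist":0},{"jaw":0,"linear":[0,0,-1],"twist":0},{"jaw":0,"linear":[0,0,-2],"twist":0},{"jaw":0,"linear":[0,0,-3],"twist":0},{"jaw":0,"linear":[0,0,-2],"twist":0},{"jaw":0,"linear":[0,0,0],"twist":0},{"jaw":0,"linear":[0,0,0],"twist":0},{"jaw":0,"linear":[0,0,0],"twist":0}]'
python3 - <<'E'
from h import *
go(.6582,.0015,.105,18.2)
E
```

```text
time: 11.38
position: [0.4312, -0.1844, 0.0264]
tool_rot: [-0.118, 0.993, -0.0, 0.0]
ft_force: [-0.0, -0.3, 3.8]
grip_width: 0.049
grip_force: 40.1
time: 12.13
position: [0.4306, -0.1841, 0.1057]
tool_rot: [-0.118, 0.993, 0.0, -0.0]
ft_force: [0.2, 0.2, -1.1]
grip_width: 0.0491
grip_force: 40.0
now [ 0.4306 -0.1841  0.1057] yaw 193.6 w 0.0491 gf 40.0 ft [ 0.2  0.2 -1.1] t 12.1
shift-then-twist [-26.47  12.7    0.06] | twist -4.6 | twist-then-shift [-27.41  10.52   0.06] q6 -140
```

```bash

python3 -m pendant '[{"jaw":0,"linear":[-3.31,1.59,0],"twist":0},{"jaw":0,"linear":[-3.31,1.59,0],"twist":0},{"jaw":0,"linear":[-3.31,1.59,0],"twist":0},{"jaw":0,"linear":[-3.31,1.59,0],"twist":0},{"jaw":0,"linear":[-3.31,1.59,0],"twist":0},{"jaw":0,"linear":[-3.31,1.59,0],"twist":0},{"jaw":0,"linear":[-3.31,1.59,0],"twist":0},{"jaw":0,"linear":[-3.3,1.57,0],"twist":-4.6},{"jaw":0,"linear":[0,0,1],"twist":0},{"jaw":0,"linear":[0,0,0.8],"twist":0},{"jaw":0,"linear":[0,0,0],"twist":0},{"jaw":0,"linear":[0,0,0],"twist":0}]'
python3 -m pendant '[{"jaw":0,"linear":[0,0,0],"twist":0},{"jaw":0,"linear":[0,0,0],"twist":0}]'
python3 - <<'E'
from h import *
go(.6582,.0015,.0634,18.2)
c=cam("wrist"); o,p,y=pose(); edges(c,p[2]-.0264+.012); save("w6",c["color"][130:330,180:380],3)
E
```

```text
time: 13.13
position: [0.6558, 0.0008, 0.0855]
tool_rot: [-0.157, 0.988, 0.001, -0.003]
ft_force: [0.5, -0.6, -1.7]
grip_width: 0.049
grip_force: 40.0
time: 13.3
position: [0.658, 0.0002, 0.088]
tool_rot: [-0.157, 0.988, 0.0, -0.0]
ft_force: [0.2, -1.0, -1.0]
grip_width: 0.0491
grip_force: 40.0
now [6.58e-01 2.00e-04 8.80e-02] yaw 198.1 w 0.0491 gf 40.0 ft [ 0.2 -1.  -1. ] t 13.3
shift-then-twist [-0.06  0.11  2.46] | twist -0.1 | twist-then-shift [-0.06  0.11  2.46] q6 -118
near rows 157.5 161.5
ex needed mm 4.32
```

View pics/w6.png

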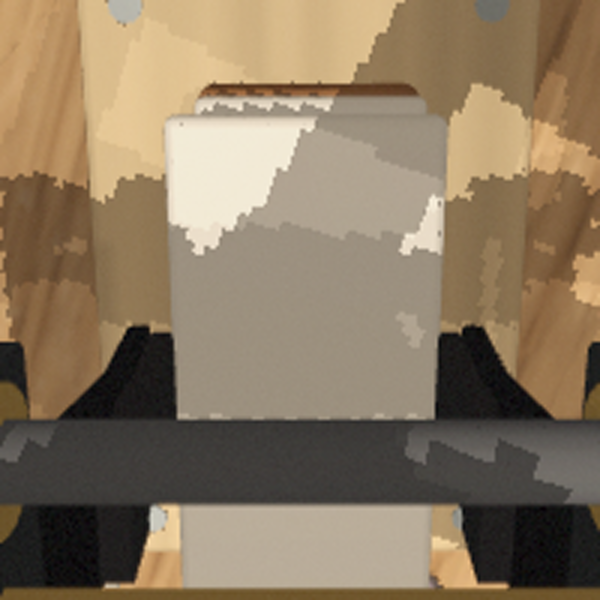

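The held tile's near edge is at crop row 115 (cols 166–446). The lower tile's is at crop row 97 (cols 195–426).

```bash
cat >> h.py <<'E'
def cmp(c,up,lo,zu,zl,yaw=18.2):
    """crop (x3, origin 180,130) near-edge row and left/right cols of upper and lower; prints ex,ey shift needed (mm)"""
    a=np.radians(yaw); B=np.array([[np.cos(a),np.sin(a)],[-np.sin(a),np.cos(a)]])
    f=lambda e,z:(ray(c,[(180+e[1]/3-.33,130+e[0]/3-.33),(180+e[2]/3-.33,130+e[0]/3-.33)],z)[:,:2]@B.T*1000)
    U,L=f(up,zu),f(lo,zl); print("widths",U[1,1]-U[0,1],L[1,1]-L[0,1],"need ex,ey",(L-U).mean(0).round(2))
E
python3 - <<'E'
from h import *
c=cam("wrist");o,p,y=pose(); cmp(c,(116,166,446),(98,195,426),p[2]-.0264+.012,.037)
E
```

```text
widths 48.0855950375645 48.783150189293934 need ex,ey [1.24 0.95]
```

```bash

python3 -m pendant '[{"jaw":0,"linear":[-0.11,0.1,0],"twist":0},{"jaw":0,"linear":[0,0,1],"twist":0},{"jaw":0,"linear":[0,0,0.8],"twist":0},{"jaw":0,"linear":[0,0,0.4],"twist":0},{"jaw":0,"linear":[0,0,0.2],"twist":0},{"jaw":0,"linear":[0,0,0],"twist":0},{"jaw":0,"linear":[0,0,0],"twist":0},{"jaw":0,"linear":[0,0,0],"twist":0},{"jaw":0,"linear":[0,0,0],"twist":0}]'
python3 -c "
from h import *
go(.6585,.0015,.0634,18.2)"
```

```text
time: 14.15
position: [0.6594, 0.0025, 0.0636]
tool_rot: [-0.158, 0.987, 0.0, -0.0]
ft_force: [0.3, 0.3, -1.1]
grip_width: 0.0492
grip_force: 40.0
now [0.6594 0.0025 0.0636] yaw 198.2 w 0.0492 gf 40.0 ft [ 0.3  0.3 -1.1] t 14.2
shift-then-twist [ 0.12 -0.07  0.02] | twist -0.0 | twist-then-shift [ 0.12 -0.07  0.02] q6 -118
```

```bash

python3 -m pendant '[{"jaw":0,"linear":[0.08,-0.08,0],"twist":0},{"jaw":0,"linear":[0,0,0.03],"twist":0},{"jaw":0,"linear":[0,0,0],"twist":0},{"jaw":0,"linear":[0,0,0],"twist":0},{"jaw":0,"linear":[0,0,0],"twist":0},{"jaw":0,"linear":[0,0,0],"twist":0}]'
python3 -m pendant '[{"jaw":0.75,"linear":[0,0,0],"twist":0},{"jaw":0.75,"linear":[0,0,0],"twist":0},{"jaw":0.75,"linear":[0,0,0],"twist":0},{"jaw":0.75,"linear":[0,0,0],"twist":0},{"jaw":0.75,"linear":[0,0,0],"twist":0},{"jaw":1,"linear":[0,0,-2],"twist":0},{"jaw":1,"linear":[0,0,-2],"twist":0},{"jaw":1,"linear":[0,0,-2],"twist":0},{"jaw":1,"linear":[0,0,0],"twist":0},{"jaw":1,"linear":[0,0,0],"twist":0},{"jaw":1,"linear":[0,0,0],"twist":0}]'
python3 - <<'E'
from h import *
go(.579,-.3385,.024,-4.7)
c=cam("wrist"); o,p,y=pose(); save("w7",c["color"][130:330,180:380],3); edges(c,.049)
E
```

```text
time: 14.65
position: [0.6588, 0.0015, 0.0636]
tool_rot: [-0.158, 0.987, -0.0, -0.0]
ft_force: [0.5, -0.3, -1.2]
grip_width: 0.049
grip_force: 40.0
time: 15.57
position: [0.6582, 0.0016, 0.123]
tool_rot: [-0.158, 0.987, 0.0, -0.001]
ft_force: [-0.6, 0.2, -0.4]
grip_width: 0.0859
grip_force: 0.0
now [0.6582 0.0016 0.123 ] yaw 198.2 w 0.0859 gf 0.0 ft [-0.6  0.2 -0.4] t 15.6
shift-then-twist [ 18.12 -29.85   9.9 ] | twist 22.9 | twist-then-shift [  5.1  -34.55   9.9 ] q6 -118
near rows 152.5 155.5
ex needed mm 1.17
```

View pics/w7.png

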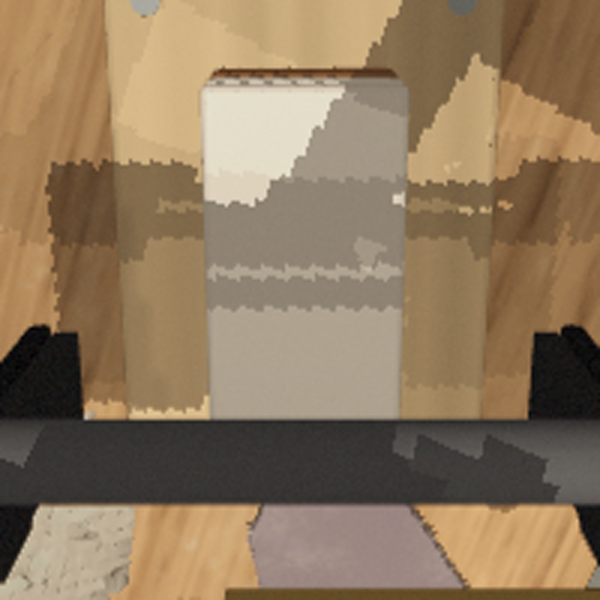

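The second tile sits flush on the first. The third tile gets an off-centre grip, 18 mm toward its near end, to keep the gripper body clear of the jar.

```bash

python3 -m pendant '[{"jaw":1,"linear":[0,0,0],"twist":5.73},{"jaw":1,"linear":[0,0,0],"twist":5.73},{"jaw":1,"linear":[0,0,0],"twist":5.73},{"jaw":1,"linear":[0,0,0],"twist":5.73},{"jaw":1,"linear":[0.64,-3.85,0],"twist":0},{"jaw":1,"linear":[0.64,-3.85,0],"twist":0},{"jaw":1,"linear":[0.64,-3.85,0],"twist":0},{"jaw":1,"linear":[0.64,-3.85,0],"twist":0},{"jaw":1,"linear":[0.64,-3.85,0],"twist":0},{"jaw":1,"linear":[0.64,-3.85,0],"twist":0},{"jaw":1,"linear":[0.64,-3.85,0],"twist":0},{"jaw":1,"linear":[0.64,-3.85,0],"twist":0}]'
python3 -m pendant '[{"jaw":1,"linear":[0,-3.75,0],"twist":0},{"jaw":1,"linear":[0,0,0],"twist":0},{"jaw":1,"linear":[0,0,0],"twist":0},{"jaw":1,"linear":[0,0,0],"twist":0},{"jaw":1,"linear":[0,0,0],"twist":0}]'
python3 - <<'E'
from h import *
go(.579,-.3385,.025,-4.7)
c=cam("wrist"); I=c["color"]; hsv=cv2.cvtColor(I,cv2.COLOR_BGR2HSV)
m=cv2.morphologyEx(((hsv[...,1]<45)&(hsv[...,2]>140)).astype(np.uint8),cv2.MORPH_OPEN,np.ones((3,3))); m[250:]=0
print(*rects(c,m,.012,800),sep="\n")
P=cloud(c); mj=(P[...,2]>.06)&(P[...,2]<.085)&(c["depth"]>0)&(P[...,1]<-.39); print("jar pts",P[mj].min(0).round(3) if mj.any() else None)
t=cam("top"); P=cloud(t); mj=(P[...,2]>.05)&(P[...,2]<.1)&(abs(P[...,0]-.649)<.06)&(abs(P[...,1]+.447)<.06);print("jar top",P[mj].min(0).round(3),P[mj].max(0).round(3),mj.sum())
E
```

```text
time: 16.62
position: [0.5808, -0.3024, 0.1219]
tool_rot: [0.041, 0.999, 0.001, -0.001]
ft_force: [-0.0, -0.1, -1.0]
grip_width: 0.0871
grip_force: 0.0
time: 17.03
position: [0.5788, -0.3367, 0.1226]
tool_rot: [0.041, 0.999, 0.001, -0.001]
ft_force: [0.6, 0.4, -0.5]
grip_width: 0.0872
grip_force: 0.0
now [ 0.5788 -0.3367  0.1226] yaw 175.3 w 0.0872 gf 0.0 ft [ 0.6  0.4 -0.5] t 17.0
shift-then-twist [-0.06 -0.2   9.76] | twist 0.0 | twist-then-shift [-0.06 -0.2   9.76] q6 -125

jar pts [ 0.641 -0.424  0.06 ]
jar top [ 0.621 -0.477  0.05 ] [ 0.68  -0.416  0.08 ] 188
```

```bash

python3 -m pendant '[{"jaw":1,"linear":[0.2,-0.2,2.5],"twist":0},{"jaw":1,"linear":[0,0,2.5],"twist":0},{"jaw":1,"linear":[0,0,2],"twist":0},{"jaw":1,"linear":[0,0,1.5],"twist":0},{"jaw":1,"linear":[0,0,1.2],"twist":0},{"jaw":1,"linear":[0,0,0],"twist":0},{"jaw":0,"linear":[0,0,0],"twist":0},{"jaw":0,"linear":[0,0,0],"twist":0},{"jaw":0,"linear":[0,0,0],"twist":0},{"jaw":0,"linear":[0,0,0],"twist":0},{"jaw":0,"linear":[0,0,0],"twist":0},{"jaw":0,"linear":[0,0,0],"twist":0}]' 50
python3 -m pendant '[{"jaw":0,"linear":[0,0,0],"twist":0},{"jaw":0,"linear":[0,0,0],"twist":0}]'
python3 -m pendant '[{"jaw":0,"linear":[0,0,-0.5],"twist":0},{"jaw":0,"linear":[0,0,-1.5],"twist":0},{"jaw":0,"linear":[0,0,-2.5],"twist":0},{"jaw":0,"linear":[0,0,-2.5],"twist":0},{"jaw":0,"linear":[0,0,-2],"twist":0},{"jaw":0,"linear":[0,0,0],"twist":0},{"jaw":0,"linear":[0,0,0],"twist":0},{"jaw":0,"linear":[0,0,0],"twist":0}]'
python3 - <<'E'
from h import *
go(.6384,-.0052,.113,18.2)
E
```

```text
time: 18.13
position: [0.5773, -0.3407, 0.0274]
tool_rot: [0.041, 0.999, -0.0, 0.0]
ft_force: [-0.8, 0.5, -0.4]
grip_width: 0.0551
grip_force: 0.0
time: 18.3
position: [0.5771, -0.3403, 0.0272]
tool_rot: [0.041, 0.999, 0.0, 0.0]
ft_force: [-0.6, 1.3, 2.6]
grip_width: 0.0484
grip_force: 50.0
time: 18.97
position: [0.5764, -0.34, 0.1162]
tool_rot: [0.041, 0.999, 0.0, -0.001]
ft_force: [-0.1, 0.7, -2.0]
grip_width: 0.0484
grip_force: 50.0
now [ 0.5764 -0.34    0.1162] yaw 175.2 w 0.0484 gf 50.0 ft [-0.1  0.7 -2. ] t 19.0
shift-then-twist [-3.41 33.87  0.34] | twist -23.0 | twist-then-shift [-16.35  29.86   0.34] q6 -125
```

```bash

python3 -m pendant '[{"jaw":0,"linear":[-0.38,3.76,0],"twist":0},{"jaw":0,"linear":[-0.38,3.76,0],"twist":0},{"jaw":0,"linear":[-0.38,3.76,0],"twist":0},{"jaw":0,"linear":[-0.38,3.76,0],"twist":0},{"jaw":0,"linear":[-0.38,3.76,0],"twist":0},{"jaw":0,"linear":[-0.38,3.76,0],"twist":0},{"jaw":0,"linear":[-0.38,3.76,0],"twist":0},{"jaw":0,"linear":[-0.38,3.76,0],"twist":0},{"jaw":0,"linear":[-0.37,3.76,0],"twist":0},{"jaw":0,"linear":[0,0,0],"twist":-5.75},{"jaw":0,"linear":[0,0,0],"twist":-5.75},{"jaw":0,"linear":[0,0,0],"twist":-5.75}]'
python3 -m pendant '[{"jaw":0,"linear":[0,0,0],"twist":-5.75},{"jaw":0,"linear":[0,0,1],"twist":0},{"jaw":0,"linear":[0,0,0.8],"twist":0},{"jaw":0,"linear":[0,0,0],"twist":0},{"jaw":0,"linear":[0,0,0],"twist":0},{"jaw":0,"linear":[0,0,0],"twist":0},{"jaw":0,"linear":[0,0,0],"twist":0}]'
python3 - <<'E'
from h import *
go(.6384,-.0052,.0772,18.2)
c=cam("wrist"); I=c["color"]; save("w8",I[130:330,180:380],3); g=I.sum(2)
for u in(256,284,305): print(u,g[146:190,u].tolist())
for v in(185,200): print(v,g[v,215:250].tolist(),g[v,315:350].tolist())
E
```

```text
time: 19.97
position: [0.6377, -0.0043, 0.1145]
tool_rot: [-0.113, 0.994, 0.001, -0.002]
ft_force: [-0.2, 0.4, -1.0]
grip_width: 0.0488
grip_force: 50.0
time: 20.55
position: [0.6392, -0.0061, 0.0986]
tool_rot: [-0.158, 0.987, -0.0, 0.0]
ft_force: [1.2, -1.4, -0.9]
grip_width: 0.0483
grip_force: 50.0
now [ 0.6392 -0.0061  0.0986] yaw 198.2 w 0.0483 gf 50.0 ft [ 1.2 -1.4 -0.9] t 20.6
shift-then-twist [0.05 0.11 2.14] | twist 0.0 | twist-then-shift [0.05 0.11 2.14] q6 -119
256 [547, 546, 544, 542, 548, 575, 578, 577, 576, 579, 577, 576, 576, 578, 578, 579, 580, 576, 576, 574, 577, 579, 578, 574, 577, 579, 575, 578, 582, 579, 580, 579, 580, 583, 583, 571, 477, 187, 203, 226, 210, 222, 315, 515]
284 [525, 533, 526, 530, 529, 532, 532, 531, 530, 533, 532, 532, 529, 530, 532, 532, 533, 529, 530, 528, 529, 533, 562, 567, 563, 564, 562, 565, 561, 564, 559, 556, 544, 377, 380, 369, 290, 189, 175, 187, 208, 195, 260, 425]
305 [565, 563, 545, 366, 368, 364, 364, 357, 366, 365, 360, 364, 362, 362, 361, 360, 364, 365, 365, 366, 363, 365, 359, 364, 364, 359, 363, 366, 365, 365, 360, 374, 407, 406, 369, 357, 315, 180, 201, 206, 209, 215, 259, 402]
185 [553, 561, 559, 559, 559, 560, 556, 560, 558, 563, 565, 568, 562, 557, 559, 557, 553, 553, 551, 548, 545, 548, 541, 542, 544, 544, 543, 546, 545, 546, 544, 549, 548, 550, 540] [189, 267, 352, 351, 403, 540, 540, 539, 533, 533, 532, 532, 538, 538, 541, 539, 535, 533, 532, 529, 521, 520, 522, 519, 518, 509, 516, 519, 519, 520, 521, 509, 512, 533, 538]
200 [345, 355, 360, 357, 358, 359, 355, 353, 357, 361, 362, 355, 362, 354, 357, 357, 356, 357, 347, 351, 347, 349, 343, 350, 348, 348, 346, 342, 348, 348, 358, 420, 431, 438, 434] [436, 435, 439, 432, 436, 426, 392, 338, 340, 335, 338, 342, 344, 342, 348, 336, 340, 338, 342, 334, 326, 329, 329, 327, 318, 329, 328, 333, 329, 330, 334, 335, 334, 341, 347]
```

View pics/w8.png

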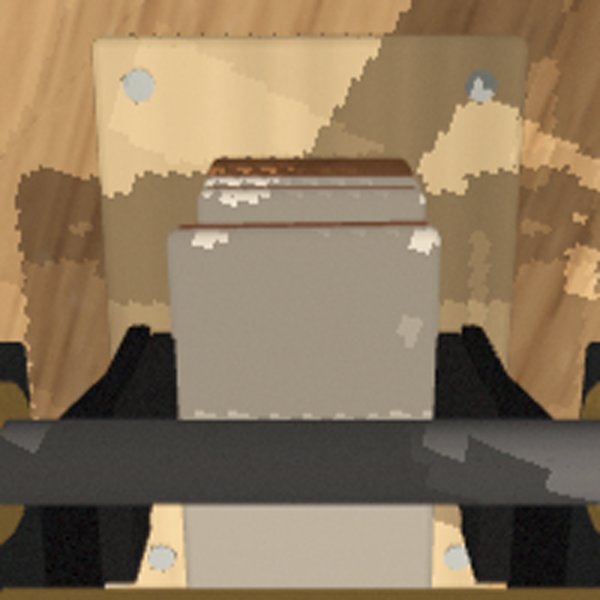

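The held tile's near edge is at crop row 229 (cols 168–440), and the second tile's is at row 188 (cols 198–427).

```bash

python3 - <<'E'
from h import *
c=cam("wrist");o,p,y=pose(); print(p); cmp(c,(229,168,440),(189,198,427),p[2]-.0272+.012,.049); cmp(c,(229,168,440),(160,210,415),p[2]-.0272+.012,.01)
E
```

```text
[ 0.63932361 -0.00609048  0.09897696]
widths 48.554006212955244 49.287216968029696 need ex,ey [0.28 1.75]
widths 48.554006212955244 52.59873721409241 need ex,ey [1.17 2.01]
```

```bash

python3 -m pendant '[{"jaw":0,"linear":[-0.05,0.13,0],"twist":0},{"jaw":0,"linear":[0,0,1],"twist":0},{"jaw":0,"linear":[0,0,0.6],"twist":0},{"jaw":0,"linear":[0,0,0.4],"twist":0},{"jaw":0,"linear":[0,0,0.2],"twist":0},{"jaw":0,"linear":[0,0,0],"twist":0},{"jaw":0,"linear":[0,0,0],"twist":0},{"jaw":0,"linear":[0,0,0],"twist":0},{"jaw":0,"linear":[0,0,0],"twist":0}]'
python3 -c "
from h import *
go(.6393,-.0047,.0766,18.2)"
```

```text
time: 21.4
position: [0.6392, -0.0046, 0.0765]
tool_rot: [-0.159, 0.987, -0.0, 0.0]
ft_force: [-0.2, -0.0, -0.7]
grip_width: 0.0485
grip_force: 50.0
now [ 0.6392 -0.0046  0.0765] yaw 198.2 w 0.0485 gf 50.0 ft [-0.2 -0.  -0.7] t 21.4
shift-then-twist [-0.01 -0.01 -0.01] | twist 0.0 | twist-then-shift [-0.01 -0.01 -0.01] q6 -119
```

```bash

python3 -m pendant '[{"jaw":0.75,"linear":[0,0,0],"twist":0},{"jaw":0.75,"linear":[0,0,0],"twist":0},{"jaw":0.75,"linear":[0,0,0],"twist":0},{"jaw":0.75,"linear":[0,0,0],"twist":0},{"jaw":0.75,"linear":[0,0,0],"twist":0},{"jaw":1,"linear":[0,0,-2],"twist":0},{"jaw":1,"linear":[0,0,-2],"twist":0},{"jaw":1,"linear":[0,0,-2],"twist":0},{"jaw":1,"linear":[0,0,0],"twist":0},{"jaw":1,"linear":[0,0,0],"twist":0},{"jaw":1,"linear":[0,0,0],"twist":0}]'
python3 - <<'E'
from h import *
t=cam("top"); P=cloud(t)
hsv=cv2.cvtColor(t["color"],cv2.COLOR_BGR2HSV); m=cv2.morphologyEx(((hsv[...,1]<40)&(hsv[...,2]>170)&(abs(P[...,0]-.657)<.1)&(abs(P[...,1])<.1)).astype(np.uint8),cv2.MORPH_OPEN,np.ones((3,3)))
print("top pile",*rects(t,m,.061))
ct=(abs(P[...,0]-.453)<.07)&(abs(P[...,1]+.33)<.07); print("cover grip",*rects(t,ct&(P[...,2]>.03),.042,60)); print("cover plate",*rects(t,ct&(P[...,2]>.004),.012,60))
c=cam("wrist"); I=c["color"]; g=I.sum(2); 
for u in(250,284,310): print(u,g[146:200,u].tolist())
for v in(210,235): print(v,g[v,228:262].tolist(),g[v,305:340].tolist())
go(.452,-.329,.033,-7.3)
E
```

```text
time: 22.32
position: [0.6385, -0.0045, 0.136]
tool_rot: [-0.159, 0.987, 0.0, -0.001]
ft_force: [0.5, 0.1, -1.3]
grip_width: 0.0862
grip_force: 0.0
top pile
cover grip (453, -330, 70, 18, -7.3, [297.0, 254.0])
cover plate (455, -330, 107, 52, -6.1, [297.0, 252.0])
250 [531, 534, 532, 536, 535, 534, 537, 537, 537, 538, 534, 533, 535, 538, 532, 537, 534, 535, 533, 537, 535, 538, 537, 538, 536, 533, 537, 538, 536, 536, 536, 535, 530, 503, 501, 500, 495, 493, 459, 543, 340, 372, 521, 580, 610, 624, 622, 621, 621, 620, 602, 392, 395, 397]
284 [484, 484, 486, 488, 488, 488, 489, 487, 487, 489, 489, 523, 519, 519, 518, 516, 518, 517, 520, 514, 517, 516, 516, 514, 517, 515, 519, 519, 515, 488, 158, 164, 180, 198, 252, 373, 380, 342, 393, 409, 299, 380, 429, 429, 395, 397, 393, 387, 397, 396, 394, 396, 390, 395]
310 [316, 321, 316, 317, 317, 320, 324, 318, 322, 317, 317, 314, 317, 319, 315, 319, 319, 327, 321, 321, 317, 322, 322, 328, 359, 360, 355, 358, 358, 362, 359, 320, 321, 308, 292, 349, 378, 376, 379, 370, 334, 406, 435, 439, 395, 392, 394, 394, 391, 393, 399, 408, 391, 397]
210 [328, 
[... 174 characters left out ...]
, 398, 388, 395, 389, 394, 390, 381, 363, 370, 370, 371, 371, 375, 378, 373, 372, 368, 358, 363, 354, 356, 353, 349, 356, 352, 354, 359, 308, 312, 371, 369, 362, 347]
235 [385, 392, 392, 396, 390, 399, 391, 389, 391, 390, 384, 387, 378, 384, 377, 382, 385, 378, 380, 379, 380, 447, 479, 492, 489, 493, 491, 489, 491, 488, 492, 489, 492, 490] [494, 491, 492, 494, 491, 488, 490, 467, 430, 369, 368, 372, 372, 372, 377, 372, 371, 365, 361, 361, 354, 350, 346, 349, 349, 354, 359, 357, 364, 366, 374, 368, 358, 334, 316]
now [ 0.6381 -0.0044  0.1352] yaw 198.2 w 0.0865 gf 0.0 ft [0.3 0.4 0.6] t 22.4
shift-then-twist [ 27.81 -25.02  10.26] | twist 25.5 | twist-then-shift [ 14.31 -34.56  10.26] q6 -119
```

```bash

python3 - <<'E'
from h import *
c=cam("wrist"); a=np.radians(18.2); B=np.array([[np.cos(a),np.sin(a)],[-np.sin(a),np.cos(a)]])
for px,z in(((283,175.5),.01),((283,186.3),.061),((248.6,235),.061),((313,235),.061)): print((ray(c,px,z)[0,:2]@B.T*1000).round(1))
E
python3 -m pendant '[{"jaw":1,"linear":[0,0,0],"twist":6.38},{"jaw":1,"linear":[0,0,0],"twist":6.38},{"jaw":1,"linear":[0,0,0],"twist":6.38},{"jaw":1,"linear":[0,0,0],"twist":6.38},{"jaw":1,"linear":[1.43,-3.46,0],"twist":0},{"jaw":1,"linear":[1.43,-3.46,0],"twist":0},{"jaw":1,"linear":[1.43,-3.46,0],"twist":0},{"jaw":1,"linear":[1.43,-3.46,0],"twist":0},{"jaw":1,"linear":[1.43,-3.46,0],"twist":0},{"jaw":1,"linear":[1.43,-3.46,0],"twist":0},{"jaw":1,"linear":[1.43,-3.46,0],"twist":0},{"jaw":1,"linear":[1.43,-3.46,0],"twist":0}]'
python3 -m pendant '[{"jaw":1,"linear":[1.43,-3.46,0],"twist":0},{"jaw":1,"linear":[1.43,-3.46,0],"twist":0},{"jaw":1,"linear":[0,0,2],"twist":0},{"jaw":1,"linear":[0,0,2],"twist":0},{"jaw":1,"linear":[0,0,0],"twist":0},{"jaw":1,"linear":[0,0,0],"twist":0},{"jaw":1,"linear":[0,0,0],"twist":0},{"jaw":1,"linear":[0,0,0],"twist":0},{"jaw":1,"linear":[0,0,0],"twist":0}]'
python3 - <<'E'
from h import *
go(.452,-.33,.033,-7.3)
t=cam("top"); P=cloud(t)
hsv=cv2.cvtColor(t["color"],cv2.COLOR_BGR2HSV); m=cv2.morphologyEx(((hsv[...,1]<40)&(hsv[...,2]>150)&(abs(P[...,0]-.657)<.1)&(abs(P[...,1])<.1)).astype(np.uint8),cv2.MORPH_OPEN,np.ones((3,3)))
print("top pile",*rects(t,m,.061),P[179,174])
c=cam("wrist"); P=cloud(c); m=(P[...,2]>.034)&(P[...,2]<.05)&(c["depth"]>0)&(abs(P[...,1]+.33)<.06); m[270:]=0; print("cover grip",*rects(c,m,.042,100))
E
```

```text
[ 574.9 -201.7]
[ 574.8 -201.9]
[ 612.2 -227.9]
[ 612.1 -179.2]
time: 23.47
position: [0.4891, -0.2657, 0.1358]
tool_rot: [0.063, 0.998, 0.001, -0.001]
ft_force: [0.4, 0.8, -0.6]
grip_width: 0.0871
grip_force: 0.0
time: 24.22
position: [0.4543, -0.3297, 0.0976]
tool_rot: [0.063, 0.998, -0.001, 0.001]
ft_force: [-0.1, 1.0, 0.2]
grip_width: 0.0872
grip_force: 0.0
now [ 0.4543 -0.3297  0.0976] yaw 172.8 w 0.0872 gf 0.0 ft [-0.1  1.   0.2] t 24.2
shift-then-twist [ 0.23 -0.05  6.46] | twist 0.1 | twist-then-shift [ 0.23 -0.05  6.46] q6 -130
top pile (659, 1, 99, 50, 18.9, [170.0, 176.0]) [ 0.65316929 -0.0088402   0.06060468]
cover grip (448, -330, 65, 17, -7.9, [279.0, 225.0])
```

```bash

python3 -m pendant '[{"jaw":1,"linear":[0.2,0,2.5],"twist":0},{"jaw":1,"linear":[0.05,0,2],"twist":0},{"jaw":1,"linear":[0,0,1.2],"twist":0},{"jaw":1,"linear":[0,0,0.7],"twist":0},{"jaw":1,"linear":[0,0,0],"twist":0},{"jaw":0,"linear":[0,0,0],"twist":0},{"jaw":0,"linear":[0,0,0],"twist":0},{"jaw":0,"linear":[0,0,0],"twist":0},{"jaw":0,"linear":[0,0,0],"twist":0},{"jaw":0,"linear":[0,0,0],"twist":0},{"jaw":0,"linear":[0,0,0],"twist":0},{"jaw":0,"linear":[0,0,0],"twist":0}]' 50
python3 -m pendant '[{"jaw":0,"linear":[0,0,0],"twist":0},{"jaw":0,"linear":[0,0,0],"twist":0},{"jaw":0,"linear":[0,0,0],"twist":0},{"jaw":0,"linear":[0,0,0],"twist":0},{"jaw":0,"linear":[0,0,0],"twist":0},{"jaw":0,"linear":[0,0,0],"twist":0}]'
python3 -m pendant '[{"jaw":0,"linear":[0,0,-0.5],"twist":0},{"jaw":0,"linear":[0,0,-1.5],"twist":0},{"jaw":0,"linear":[0,0,-2.5],"twist":0},{"jaw":0,"linear":[0,0,-3],"twist":0},{"jaw":0,"linear":[0,0,-2],"twist":0},{"jaw":0,"linear":[0,0,0],"twist":0},{"jaw":0,"linear":[0,0,0],"twist":0},{"jaw":0,"linear":[0,0,0],"twist":0}]'
python3 - <<'E'
from h import *
go(.6577,.0011,.13,18.2)
E
```

```text
time: 25.32
position: [0.4511, -0.3295, 0.0329]
tool_rot: [0.063, 0.998, -0.0, 0.0]
ft_force: [0.3, -0.2, -0.1]
grip_width: 0.0485
grip_force: 0.0
time: 25.82
position: [0.451, -0.3295, 0.0326]
tool_rot: [0.063, 0.998, -0.0, 0.0]
ft_force: [0.1, -0.5, -1.1]
grip_width: 0.0178
grip_force: 50.0
time: 26.48
position: [0.4504, -0.3287, 0.1271]
tool_rot: [0.063, 0.998, 0.001, -0.001]
ft_force: [-1.5, -0.4, -0.7]
grip_width: 0.0176
grip_force: 50.0
now [ 0.4504 -0.3287  0.1271] yaw 172.7 w 0.0176 gf 50.0 ft [-1.5 -0.4 -0.7] t 26.5
shift-then-twist [-16.38  35.34  -0.27] | twist -25.5 | twist-then-shift [-29.99  24.86  -0.27] q6 -130
```

```bash

python3 -m pendant '[{"jaw":0,"linear":[-1.64,3.53,0],"twist":0},{"jaw":0,"linear":[-1.64,3.53,0],"twist":0},{"jaw":0,"linear":[-1.64,3.53,0],"twist":0},{"jaw":0,"linear":[-1.64,3.53,0],"twist":0},{"jaw":0,"linear":[-1.64,3.53,0],"twist":0},{"jaw":0,"linear":[-1.64,3.53,0],"twist":0},{"jaw":0,"linear":[-1.64,3.53,0],"twist":0},{"jaw":0,"linear":[-1.64,3.53,0],"twist":0},{"jaw":0,"linear":[-1.64,3.53,0],"twist":0},{"jaw":0,"linear":[-1.62,3.53,0],"twist":0},{"jaw":0,"linear":[0,0,0],"twist":-6.38},{"jaw":0,"linear":[0,0,0],"twist":-6.38}]'
python3 -m pendant '[{"jaw":0,"linear":[0,0,0],"twist":-6.38},{"jaw":0,"linear":[0,0,0],"twist":-6.38},{"jaw":0,"linear":[0,0,1],"twist":0},{"jaw":0,"linear":[0,0,0.3],"twist":0},{"jaw":0,"linear":[0,0,0],"twist":0},{"jaw":0,"linear":[0,0,0],"twist":0},{"jaw":0,"linear":[0,0,0],"twist":0},{"jaw":0,"linear":[0,0,0],"twist":0},{"jaw":0,"linear":[0,0,0],"twist":0}]'
python3 - <<'E'
from h import *
go(.6577,.0011,.0936,18.2)
c=cam("wrist"); I=c["color"]; save("w9",I[130:330,180:380],3)
E
```

```text
time: 27.48
position: [0.6578, 0.0032, 0.125]
tool_rot: [-0.053, 0.999, 0.0, -0.002]
ft_force: [-0.6, -0.4, -1.8]
grip_width: 0.0177
grip_force: 50.0
time: 28.23
position: [0.6584, -0.0, 0.1149]
tool_rot: [-0.158, 0.987, -0.0, 0.0]
ft_force: [-0.5, 0.4, -1.8]
grip_width: 0.0175
grip_force: 50.0
now [ 0.6584 -0.      0.1149] yaw 198.2 w 0.0175 gf 50.0 ft [-0.5  0.4 -1.8] t 28.2
shift-then-twist [0.03 0.13 2.13] | twist 0.0 | twist-then-shift [0.03 0.13 2.13] q6 -118
```

View pics/w9.png

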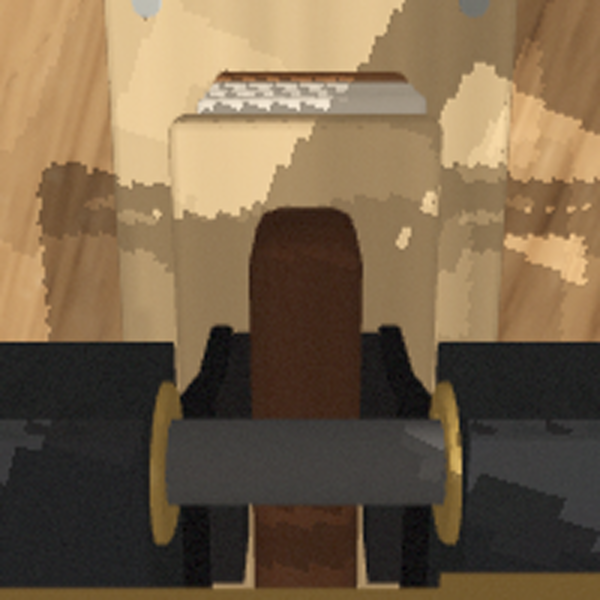

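The cover plate's near edge is at crop row 122 (foot at row 115, cols 170–441). The pile's strips show at rows 72–113 (pad foot at row 72, tile cols 197–426).

```bash

python3 - <<'E'
from h import *
c=cam("wrist");o,p,y=pose(); print(p); g=c["color"].sum(2)
for u in(250,284,305): print(u,g[150:176,u].tolist())
v=180; print(g[v,228:248].tolist(),g[v,318:338].tolist()); v=166; print(g[v,238:255].tolist(),g[v,315:330].tolist())
for zt,lo,zl in((.012,(73,215,408),.01),(.012,(108,198,426),.061)): cmp(c,(122,170,441),lo,p[2]-.0326+zt,zl)
cmp(c,(115,170,441),(73,215,408),p[2]-.0326,.01)
E
```

```text
[ 6.58339792e-01 -3.01151135e-05  1.14992785e-01]
250 [593, 591, 592, 585, 587, 584, 581, 546, 520, 552, 581, 613, 483, 622, 665, 671, 667, 430, 320, 357, 433, 527, 548, 570, 584, 576]
284 [532, 536, 533, 513, 196, 219, 226, 402, 609, 584, 538, 447, 566, 652, 632, 460, 445, 428, 341, 364, 441, 510, 390, 394, 402, 397]
305 [366, 365, 365, 356, 190, 203, 232, 336, 431, 426, 422, 422, 424, 433, 446, 446, 446, 431, 308, 310, 332, 377, 388, 389, 394, 393]
[570, 570, 567, 566, 566, 566, 564, 558, 466, 542, 562, 593, 593, 590, 592, 591, 587, 587, 583, 581] [405, 404, 406, 405, 407, 408, 401, 353, 355, 499, 542, 538, 536, 536, 528, 525, 524, 520, 520, 565]
[579, 580, 578, 555, 551, 548, 547, 505, 628, 635, 447, 457, 667, 666, 666, 683, 447] [446, 444, 446, 445, 447, 436, 430, 354, 344, 345, 343, 347, 403, 547, 543]
widths 48.509078699622535 51.647393325780456 need ex,ey [-1.07  1.54]
widths 48.509078699622535 48.950106257012095 need ex,ey [1.76 1.37]
widths 51.96466644095838 51.647393325780456 need ex,ey [-1.44  1.55]
```

```bash

python3 -m pendant '[{"jaw":0,"linear":[0.14,0.13,0],"twist":0},{"jaw":0,"linear":[0,0,0.8],"twist":0},{"jaw":0,"linear":[0,0,0.4],"twist":0},{"jaw":0,"linear":[0,0,0.1],"twist":0},{"jaw":0,"linear":[0,0,0],"twist":0},{"jaw":0,"linear":[0,0,0],"twist":0},{"jaw":0,"linear":[0,0,0],"twist":0},{"jaw":0,"linear":[0,0,0],"twist":0},{"jaw":0,"linear":[0,0,0],"twist":0}]'
python3 - <<'E'
from h import *
go(.6566,.0008,.094,18.2)
c=cam("wrist");o,p,y=pose(); g=c["color"].sum(2)
for u in(250,284,305): print(u,g[146:176,u].tolist())
v=180; print(g[v,228:248].tolist(),g[v,318:338].tolist())
E
```

```text
time: 29.08
position: [0.6566, 0.0008, 0.1019]
tool_rot: [-0.159, 0.987, -0.0, 0.0]
ft_force: [0.1, -0.9, -0.8]
grip_width: 0.0174
grip_force: 50.0
now [0.6566 0.0008 0.1019] yaw 198.2 w 0.0174 gf 50.0 ft [ 0.1 -0.9 -0.8] t 29.1
shift-then-twist [ 0.   -0.    0.79] | twist 0.0 | twist-then-shift [ 0.   -0.    0.79] q6 -118
250 [601, 601, 599, 599, 599, 599, 599, 599, 600, 598, 596, 543, 219, 290, 356, 408, 446, 440, 481, 621, 626, 406, 338, 349, 387, 527, 554, 570, 582, 583]
284 [538, 541, 538, 540, 536, 537, 539, 536, 536, 537, 516, 261, 207, 260, 316, 383, 584, 620, 531, 595, 433, 417, 346, 362, 394, 535, 532, 553, 399, 400]
305 [367, 365, 365, 367, 370, 366, 366, 370, 368, 368, 351, 271, 200, 209, 236, 333, 430, 434, 423, 432, 418, 420, 311, 317, 328, 342, 346, 352, 359, 396]
[566, 564, 558, 561, 555, 555, 551, 548, 466, 549, 565, 593, 595, 597, 596, 591, 591, 589, 585, 582] [405, 361, 365, 355, 360, 359, 356, 349, 352, 497, 552, 543, 543, 538, 536, 531, 526, 528, 525, 524]
```

```bash

python3 - <<'E'
from h import *
c=cam("wrist"); a=np.radians(18.2); B=np.array([[np.cos(a),np.sin(a)],[-np.sin(a),np.cos(a)]])
for n,px,z in(("foot",(283,156.6),.01),("cover bottom",(283,167.2),.0693),("cover top",(283,170.4),.0813)): print(n,(ray(c,px,z)[0,:2]@B.T*1000).round(1))
E
```

```text
foot [ 574.6 -202.8]
cover bottom [ 574.8 -203.1]
cover top [ 574.9 -203.1]
```

Aligned within 0.3 mm, so I lower and release.

```bash

python3 -m pendant '[{"jaw":0,"linear":[0,0,0.4],"twist":0},{"jaw":0,"linear":[0,0,0.25],"twist":0},{"jaw":0,"linear":[0,0,0.1],"twist":0},{"jaw":0,"linear":[0,0,0],"twist":0},{"jaw":0,"linear":[0,0,0],"twist":0},{"jaw":0,"linear":[0,0,0],"twist":0},{"jaw":0,"linear":[0,0,0],"twist":0}]'
python3 -m pendant '[{"jaw":0.5,"linear":[0,0,0],"twist":0},{"jaw":0.5,"linear":[0,0,0],"twist":0},{"jaw":0.5,"linear":[0,0,0],"twist":0},{"jaw":0.5,"linear":[0,0,0],"twist":0},{"jaw":0.5,"linear":[0,0,0],"twist":0},{"jaw":0.5,"linear":[0,0,-2],"twist":0},{"jaw":0.5,"linear":[0,0,-3],"twist":0},{"jaw":0.5,"linear":[0,0,-3],"twist":0},{"jaw":0.5,"linear":[3,0,-2],"twist":0},{"jaw":0.5,"linear":[3,0,0],"twist":0},{"jaw":0.5,"linear":[3,0,0],"twist":0},{"jaw":0.5,"linear":[0,0,0],"twist":0}]'
python3 -m pendant '[{"jaw":1,"linear":[3,0,0],"twist":0},{"jaw":1,"linear":[3,0,0],"twist":0},{"jaw":1,"linear":[2,0,0],"twist":0},{"jaw":1,"linear":[0,0,0],"twist":0},{"jaw":1,"linear":[0,0,0],"twist":0}]'
python3 - <<'E'
from h import *
t=cam("top"); P=cloud(t); s=(abs(P[...,0]-.657)<.1)&(abs(P[...,1])<.1)
print("plate",*rects(t,s&(P[...,2]>.06),.073,60)); print("grip",*rects(t,s&(P[...,2]>.092)&(P[...,2]<.11),.103,40))
c=cam("wrist"); go(.468,.006,.3,0); save("w10",c["color"],1.4)
E
```

```text
time: 29.77
position: [0.6564, 0.0009, 0.0941]
tool_rot: [-0.159, 0.987, 0.0, 0.0]
ft_force: [0.0, -0.4, -1.6]
grip_width: 0.0179
grip_force: 50.0
time: 30.77
position: [0.5643, -0.0275, 0.1941]
tool_rot: [-0.158, 0.987, 0.001, -0.004]
ft_force: [-0.3, 0.1, -0.6]
grip_width: 0.044
grip_force: 0.0
time: 31.18
position: [0.495, -0.0527, 0.1945]
tool_rot: [-0.158, 0.987, -0.0, 0.0]
ft_force: [-0.1, -0.3, 1.4]
grip_width: 0.0689
grip_force: 0.0
plate (658, 0, 101, 52, 18.3, [169.0, 177.0])
grip (657, -1, 71, 19, 18.3, [167.0, 176.0])
now [ 0.4968 -0.0527  0.1946] yaw 198.2 w 0.0768 gf 0.0 ft [-0.2  0.3  0.1] t 31.3
shift-then-twist [  0.87   6.46 -10.55] | twist 18.2 | twist-then-shift [  2.85   5.86 -10.55] q6 -127
```

View pics/w10.png

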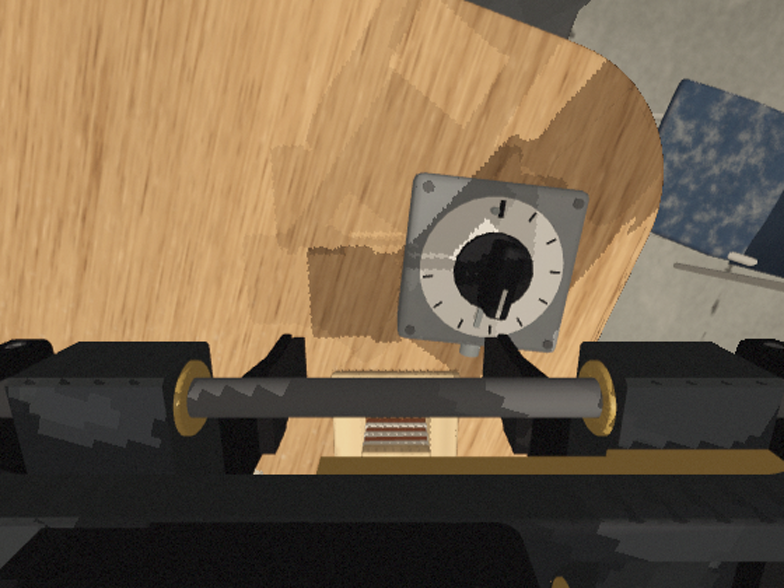

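The plate and grip are on the pile at (658, 0), yaw 18.3, which is flush. The counter's zero mark is at pixel (503,209), and the knob pointer runs downward through (500,305), about half a turn away. I'll measure the bar's direction and the axis.

```bash
cat >> h.py <<'E'
def knob():
    for n in("top","wrist"):
        c=cam(n); P=cloud(c); s=(c["depth"]>0)&(abs(P[...,0]-.468)<.13)&(abs(P[...,1]-.01)<.13)
        if n=="wrist": s[245:]=False
        b=(P[...,2]>.075)&(P[...,2]<.1)&s
        print(n,"bar",*rects(c,b,.09,25)," housing",*rects(c,s&(P[...,2]>.036)&(P[...,2]<.075),.045,500), "zmax",P[...,2][b].max().round(3) if b.any() else None)
E
python3 - <<'E'
from h import *
knob()
t=cam("top"); hsv=cv2.cvtColor(t["color"],cv2.COLOR_BGR2HSV)
c=cam("wrist"); 
for n,px,z in(("zero",(359,149.5),.047),("ptr in",(361,208),.056),("ptr out",(356,226),.056),("ptr in",(361,208),.085),("ptr out",(356,226),.085)): print(n,ray(c,px,z)[0].round(4))
E
```

```text
top bar  housing zmax None
wrist bar (466, 6, 46, 17, 5.4, [360.0, 200.0])  housing (466, 7, 118, 117, -78.1, [349.0, 186.0]) zmax 0.091
zero [0.4256 0.0009 0.047 ]
ptr in [0.4761 0.0212 0.056 ]
ptr out [0.4944 0.0234 0.056 ]
ptr in [0.471  0.0113 0.085 ]
ptr out [0.4875 0.0133 0.085 ]
```

Knob axis is at about (0.466, 0.0065) and the bar yaw is 5.4° with the pointer on +x. Home is at yaw 192°, so the knob stands at about 3.25 rad. Rewinding the wrist first lets most of the turn fit in one grasp.

```bash

python3 -m pendant '[{"jaw":1,"linear":[0,0,0],"twist":7.14},{"jaw":1,"linear":[0,0,0],"twist":7.14},{"jaw":1,"linear":[0,0,0],"twist":7.14},{"jaw":1,"linear":[0,0,0],"twist":7.14},{"jaw":1,"linear":[0,0,0],"twist":7.14},{"jaw":1,"linear":[0,0,0],"twist":7.14},{"jaw":1,"linear":[0,0,0],"twist":7.14},{"jaw":1,"linear":[0,0,0],"twist":7.14},{"jaw":1,"linear":[0,0,0],"twist":7.14},{"jaw":1,"linear":[0,0,0],"twist":7.14}]'
python3 -m pendant '[{"jaw":1,"linear":[0,0,0],"twist":7.14},{"jaw":1,"linear":[0,0,0],"twist":7.14},{"jaw":1,"linear":[0,0,0],"twist":7.14},{"jaw":1,"linear":[0,0,0],"twist":7.14},{"jaw":1,"linear":[0,0,0],"twist":7.14},{"jaw":1,"linear":[0,0,0],"twist":7.14},{"jaw":1,"linear":[0,0,0],"twist":7.14},{"jaw":1,"linear":[0,0,0],"twist":7.14},{"jaw":1,"linear":[0,0,0],"twist":7.14},{"jaw":1,"linear":[0,0,0],"twist":7.14}]'
python3 -m pendant '[{"jaw":1,"linear":[0,0,0],"twist":7.14},{"jaw":1,"linear":[0,0,0],"twist":7.14},{"jaw":1,"linear":[0,0,0],"twist":7.14},{"jaw":1,"linear":[0,0,0],"twist":7.14},{"jaw":1,"linear":[0,0,0],"twist":7.14},{"jaw":1,"linear":[0,0,0],"twist":7.14},{"jaw":1,"linear":[0,0,0],"twist":7.14},{"jaw":1,"linear":[0,0,0],"twist":0},{"jaw":1,"linear":[0,0,0],"twist":0},{"jaw":1,"linear":[0,0,0],"twist":0}]'
python3 - <<'E'
from h import *
go(.466,.0065,.079,5.4); knob()
E
```

```text
time: 32.32
position: [0.4956, -0.0522, 0.194]
tool_rot: [0.45, 0.893, 0.0, 0.0]
ft_force: [0.3, 0.2, -0.1]
grip_width: 0.0872
grip_force: 0.0
time: 33.15
position: [0.4956, -0.0522, 0.194]
tool_rot: [0.886, 0.463, 0.0, 0.0]
ft_force: [-0.1, -0.2, -0.7]
grip_width: 0.087
grip_force: 0.0
time: 33.98
position: [0.4952, -0.0523, 0.194]
tool_rot: [0.999, 0.049, -0.0, -0.0]
ft_force: [0.0, -0.3, -0.1]
grip_width: 0.0867
grip_force: 0.0
now [ 0.4952 -0.0523  0.194 ] yaw 5.6 w 0.0867 gf 0.0 ft [ 0.  -0.3 -0.1] t 34.0
shift-then-twist [-2.33 -6.13 11.51] | twist 0.2 | twist-then-shift [-2.35 -6.12 11.51] q6 65
top bar  housing zmax None
wrist bar (478, 8, 31, 16, 5.5, [211.0, 228.0])  housing (483, 10, 118, 90, -78.1, [218.0, 205.0]) zmax 0.091
```

```bash

python3 -m pendant '[{"jaw":1,"linear":[-1.16,-3.06,0],"twist":0},{"jaw":1,"linear":[-1.16,-3.06,0],"twist":0},{"jaw":1,"linear":[0,0,3],"twist":0},{"jaw":1,"linear":[0,0,3],"twist":0},{"jaw":1,"linear":[0,0,2],"twist":0},{"jaw":1,"linear":[0,0,0],"twist":0},{"jaw":1,"linear":[0,0,0],"twist":0},{"jaw":1,"linear":[0,0,0],"twist":0}]'
python3 - <<'E'
from h import *
go(.466,.0065,.079,5.4)
c=cam("wrist"); P=cloud(c); b=(c["depth"]>0)&(P[...,2]>.08)&(P[...,2]<.098)&(abs(P[...,0]-.466)<.05)&(abs(P[...,1]-.006)<.03); b[280:]=0
print(*rects(c,b,.09,25))
E
```

```text
time: 34.75
position: [0.4668, 0.0061, 0.1149]
tool_rot: [0.999, 0.048, 0.001, 0.0]
ft_force: [0.0, -0.0, -0.1]
grip_width: 0.0866
grip_force: 0.0
now [0.4668 0.0061 0.1149] yaw 5.5 w 0.0866 gf 0.0 ft [ 0.  -0.  -0.1] t 34.8
shift-then-twist [-0.08 -0.05  3.59] | twist 0.1 | twist-then-shift [-0.08 -0.05  3.59] q6 72
(474, 9, 36, 13, 5.5, [278.0, 241.0])
```

```bash

python3 -m pendant '[{"jaw":1,"linear":[-0.05,-0.08,2],"twist":0},{"jaw":1,"linear":[0,0,1.55],"twist":0},{"jaw":1,"linear":[0,0,0],"twist":0},{"jaw":0,"linear":[0,0,0],"twist":0},{"jaw":0,"linear":[0,0,0],"twist":0},{"jaw":0,"linear":[0,0,0],"twist":0},{"jaw":0,"linear":[0,0,0],"twist":0},{"jaw":0,"linear":[0,0,0],"twist":0},{"jaw":0,"linear":[0,0,0],"twist":0},{"jaw":0,"linear":[0,0,0],"twist":0},{"jaw":0,"linear":[0,0,0],"twist":0},{"jaw":0,"linear":[0,0,0],"twist":0}]' 30
python3 -m pendant '[{"jaw":0,"linear":[0,0,0],"twist":0},{"jaw":0,"linear":[0,0,0],"twist":0},{"jaw":0,"linear":[0,0,0],"twist":0},{"jaw":0,"linear":[0,0,0],"twist":0},{"jaw":0,"linear":[0,0,0],"twist":0}]'
python3 -m pendant '[{"jaw":0,"linear":[0,0,0],"twist":-3},{"jaw":0,"linear":[0,0,0],"twist":-5},{"jaw":0,"linear":[0,0,0],"twist":-5},{"jaw":0,"linear":[0,0,0],"twist":-5},{"jaw":0,"linear":[0,0,0],"twist":-5},{"jaw":0,"linear":[0,0,0],"twist":-5},{"jaw":0,"linear":[0,0,0],"twist":-5},{"jaw":0,"linear":[0,0,0],"twist":-5},{"jaw":0,"linear":[0,0,0],"twist":-5},{"jaw":0,"linear":[0,0,0],"twist":-5},{"jaw":0,"linear":[0,0,0],"twist":-5},{"jaw":0,"linear":[0,0,0],"twist":-5}]'
python3 - <<'E'
from h import *
go(.466,.0065,.079,5.4); print(robot.get_obs()["moment"])
E
```

```text
time: 35.8
position: [0.4655, 0.0071, 0.0787]
tool_rot: [0.999, 0.048, -0.0, -0.0]
ft_force: [-0.6, -0.2, -0.3]
grip_width: 0.0349
grip_force: 0.0
time: 36.22
position: [0.4653, 0.0078, 0.0786]
tool_rot: [0.999, 0.047, -0.0, -0.001]
ft_force: [1.7, 5.7, 1.0]
grip_width: 0.0134
grip_force: 30.0
time: 37.22
position: [0.4659, 0.0069, 0.0786]
tool_rot: [0.849, 0.528, 0.0, 0.0]
ft_force: [1.1, 2.1, -0.9]
grip_width: 0.0138
grip_force: 30.0
now [0.4659 0.0069 0.0786] yaw 63.7 w 0.0138 gf 30.0 ft [ 1.1  2.1 -0.9] t 37.2
shift-then-twist [-0.04  0.02 -0.04] | twist 58.3 | twist-then-shift [ 0.    0.04 -0.04] q6 13
[ 0.10317815 -0.14120255 -0.07066138]
```

The knob turns with the gripper (moment about 0.07 N·m, as expected). I continue.

```bash

python3 -m pendant '[{"jaw":0,"linear":[0,0,0],"twist":-5},{"jaw":0,"linear":[0,0,0],"twist":-5},{"jaw":0,"linear":[0,0,0],"twist":-5},{"jaw":0,"linear":[0,0,0],"twist":-5},{"jaw":0,"linear":[0,0,0],"twist":-5},{"jaw":0,"linear":[0,0,0],"twist":-5},{"jaw":0,"linear":[0,0,0],"twist":-5},{"jaw":0,"linear":[0,0,0],"twist":-5},{"jaw":0,"linear":[0,0,0],"twist":-5},{"jaw":0,"linear":[0,0,0],"twist":-5},{"jaw":0,"linear":[0,0,0],"twist":-5},{"jaw":0,"linear":[0,0,0],"twist":-5}]'
python3 -m pendant '[{"jaw":0,"linear":[0,0,0],"twist":-5},{"jaw":0,"linear":[0,0,0],"twist":-5},{"jaw":0,"linear":[0,0,0],"twist":-5},{"jaw":0,"linear":[0,0,0],"twist":-5},{"jaw":0,"linear":[0,0,0],"twist":-5},{"jaw":0,"linear":[0,0,0],"twist":-5},{"jaw":0,"linear":[0,0,0],"twist":-5},{"jaw":0,"linear":[0,0,0],"twist":-5},{"jaw":0,"linear":[0,0,0],"twist":-5},{"jaw":0,"linear":[0,0,0],"twist":-5},{"jaw":0,"linear":[0,0,0],"twist":-5},{"jaw":0,"linear":[0,0,0],"twist":-3}]'
python3 - <<'E'
from h import *
go(.466,.0065,.079,5.4); print(robot.get_obs()["moment"])
E
```

```text
time: 38.22
position: [0.4671, 0.007, 0.0786]
tool_rot: [0.472, 0.882, 0.001, 0.002]
ft_force: [3.3, 3.9, -2.3]
grip_width: 0.0138
grip_force: 30.0
time: 39.22
position: [0.4676, 0.008, 0.0786]
tool_rot: [-0.014, 1.0, 0.001, 0.002]
ft_force: [4.8, 8.3, -3.5]
grip_width: 0.014
grip_force: 30.0
now [0.4676 0.008  0.0786] yaw 181.6 w 0.014 gf 30.0 ft [ 4.8  8.3 -3.5] t 39.2
shift-then-twist [ 0.16 -0.14 -0.04] | twist -3.8 | twist-then-shift [ 0.17 -0.13 -0.04] q6 -105
[ 1.61105134 -0.75382112 -0.09869215]
```

```bash
M='from h import *; o,p,y=pose(); print("yaw",round(y%360,1),"mz",round(o["moment"][2],3),"ft",np.round(o["ft_force"],1))'
python3 -m pendant '[{"jaw":0,"linear":[0,0,0],"twist":-2},{"jaw":0,"linear":[0,0,0],"twist":-2},{"jaw":0,"linear":[0,0,0],"twist":-2},{"jaw":0,"linear":[0,0,0],"twist":0},{"jaw":0,"linear":[0,0,0],"twist":0}]' >/dev/null; python3 -c "$M"
python3 -m pendant '[{"jaw":0,"linear":[0,0,0],"twist":-1},{"jaw":0,"linear":[0,0,0],"twist":-1},{"jaw":0,"linear":[0,0,0],"twist":0},{"jaw":0,"linear":[0,0,0],"twist":0}]' >/dev/null; python3 -c "$M"
python3 -m pendant '[{"jaw":0,"linear":[0,0,0],"twist":-1},{"jaw":0,"linear":[0,0,0],"twist":0},{"jaw":0,"linear":[0,0,0],"twist":0}]' >/dev/null; python3 -c "$M"
python3 -m pendant '[{"jaw":0,"linear":[0,0,0],"twist":-1},{"jaw":0,"linear":[0,0,0],"twist":0},{"jaw":0,"linear":[0,0,0],"twist":0}]' >/dev/null; python3 -c "$M"
python3 -m pendant '[{"jaw":0,"linear":[0,0,0],"twist":-1},{"jaw":0,"linear":[0,0,0],"twist":0},{"jaw":0,"linear":[0,0,0],"twist":0}]' >/dev/null; python3 -c "$M"
```

```text
yaw 187.4 mz 0.08 ft [ 4.5  9.  -3. ]
yaw 189.4 mz 0.008 ft [ 4.7  8.8 -2.8]
yaw 190.4 mz -0.018 ft [ 4.5  8.9 -2.7]
yaw 191.4 mz -0.016 ft [ 5.   9.3 -2. ]
yaw 192.3 mz -0.071 ft [ 6.   8.4 -3.2]
```

```bash
M='from h import *; o,p,y=pose(); print("yaw",round(y%360,1),"mz",round(o["moment"][2],3),"tau6",round(o["joint_torque"][5],3),"ft",np.round(o["ft_force"],1))'
python3 -m pendant '[{"jaw":0,"linear":[0,0,0],"twist":-1},{"jaw":0,"linear":[0,0,0],"twist":0},{"jaw":0,"linear":[0,0,0],"twist":0}]' >/dev/null; python3 -c "$M"
python3 -m pendant '[{"jaw":0,"linear":[0,0,0],"twist":-1},{"jaw":0,"linear":[0,0,0],"twist":0},{"jaw":0,"linear":[0,0,0],"twist":0}]' >/dev/null; python3 -c "$M"
python3 -m pendant '[{"jaw":0,"linear":[0,0,0],"twist":-1},{"jaw":0,"linear":[0,0,0],"twist":0},{"jaw":0,"linear":[0,0,0],"twist":0}]' >/dev/null; python3 -c "$M"
python3 -c "
from h import *
c=cam('wrist');save('k1',c['color'][60:300,150:410],2.4)"
```

```text
yaw 193.3 mz -0.242 tau6 -0.256 ft [ 3.1  6.8 -2.1]
yaw 194.3 mz -0.316 tau6 -0.323 ft [ 3.1  4.6 -1.6]
yaw 195.3 mz -0.36 tau6 -0.362 ft [ 4.2  4.4 -2.4]
```

The torque rises from 0.07 to 0.3 N·m at about yaw 193°, which is the stop. I release, lift and check.

```bash

python3 -m pendant '[{"jaw":0.7,"linear":[0,0,0],"twist":0},{"jaw":0.7,"linear":[0,0,0],"twist":0},{"jaw":0.7,"linear":[0,0,0],"twist":0},{"jaw":0.7,"linear":[0,0,0],"twist":0},{"jaw":1,"linear":[0,0,0],"twist":0},{"jaw":1,"linear":[0,0,0],"twist":0},{"jaw":1,"linear":[0,0,-3],"twist":0},{"jaw":1,"linear":[0,0,-3],"twist":0},{"jaw":1,"linear":[0,0,-3],"twist":0},{"jaw":1,"linear":[0,0,-3],"twist":0},{"jaw":1,"linear":[-3.5,-1,0],"twist":0},{"jaw":1,"linear":[-3.5,-1,0],"twist":0}]'
python3 -m pendant '[{"jaw":1,"linear":[-1,-2,0],"twist":0},{"jaw":1,"linear":[0,0,0],"twist":0},{"jaw":1,"linear":[0,0,0],"twist":0},{"jaw":1,"linear":[0,0,0],"twist":0}]'
python3 - <<'E'
from h import *
go(.466,.0065,.079,12); knob()
c=cam("wrist"); u,v=proj(c,[.46,.007,.06])[0].astype(int); print(u,v); x=c["color"][max(0,v-80):v+80,max(0,u-100):u+100]; save("k2",x,3.7)
E
```

```text
time: 42.52
position: [0.5384, 0.0065, 0.2015]
tool_rot: [-0.135, 0.991, -0.001, 0.002]
ft_force: [0.5, 0.6, 0.4]
grip_width: 0.0836
grip_force: 0.0
time: 42.85
position: [0.5517, -0.0098, 0.198]
tool_rot: [-0.134, 0.991, 0.001, -0.001]
ft_force: [-0.5, -0.1, 0.4]
grip_width: 0.0873
grip_force: 0.0
now [ 0.5517 -0.0098  0.198 ] yaw 195.5 w 0.0873 gf 0.0 ft [-0.5 -0.1  0.4] t 42.9
shift-then-twist [ 7.79  3.84 11.93] | twist 3.5 | twist-then-shift [ 8.01  3.36 11.93] q6 -118
top bar (467, 5, 45, 17, 15.8, [166.0, 251.0])  housing (467, 6, 120, 119, -75.4, [171.0, 251.0]) zmax 0.096
wrist bar (466, 6, 45, 15, 14.5, [329.0, 118.0])  housing (466, 7, 117, 117, 14.4, [322.0, 115.0]) zmax 0.091
326 112
```

View pics/k2.png

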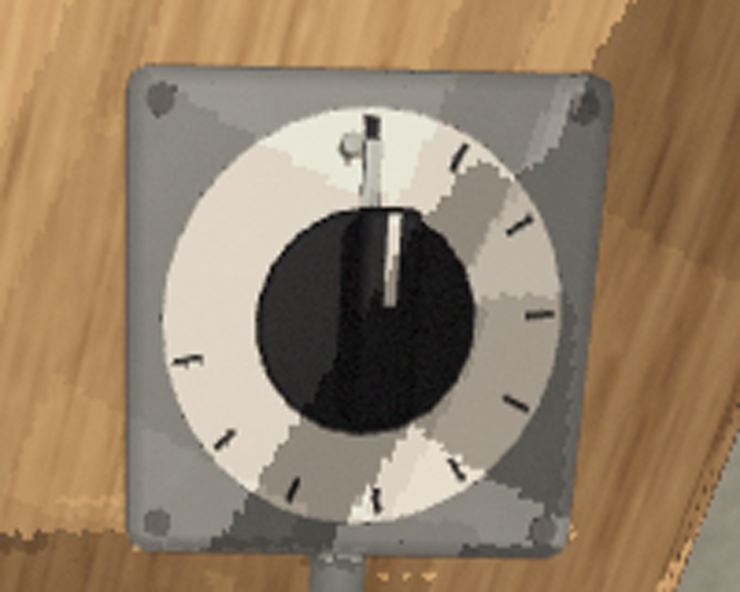

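The pointer lies on the zero mark against the stop pin (370,150), and the bar yaw of 14.5° equals the housing yaw of 14.4°, so the knob is home. One last check of the pile, jar and tape, then hand-in.

```bash

python3 -m pendant '[{"jaw":1,"linear":[0,-4,-2],"twist":0},{"jaw":1,"linear":[0,-4,-2],"twist":0},{"jaw":1,"linear":[0,-4,0],"twist":0},{"jaw":1,"linear":[0,0,0],"twist":0},{"jaw":1,"linear":[0,0,0],"twist":0},{"jaw":1,"linear":[0,0,0],"twist":0}]' >/dev/null
python3 - <<'E'
from h import *
t=cam("top"); P=cloud(t); s=(abs(P[...,0]-.657)<.09)&(abs(P[...,1])<.09)
print("plate",*rects(t,s&(P[...,2]>.06),.073,60)); print("grip",*rects(t,s&(P[...,2]>.092)&(P[...,2]<.11),.103,40))
s=P[...,1]<-.38; print("tape/jar",*rects(t,s&(P[...,2]>.017)&(P[...,2]<.034)&(P[...,0]<.5),.025,60),*rects(t,s&(P[...,2]>.034)&(abs(P[...,0]-.65)<.06)&(P[...,1]>-.55),.045,60))
E
```

```text
plate (695, 1, 29, 29, 18.2, [170.0, 161.0]) (654, 85, 126, 83, -3.7, [140.0, 183.0])
grip
tape/jar (382, -471, 94, 94, 89.4, [349.0, 280.0]) (649, -447, 62, 60, -45.6, [340.0, 180.0])
```

```bash
python3 -c "
from rig import robot
print(robot.hand_in())"
```

```text
the job is handed in; nothing more can be done
None
```

The job is handed in: all three white tiles found are stacked flush on the pad with the cover on top, then the reset knob was turned back to the zero stop; the arm hid the pile in the last check, so its flush reading is from just after the cover went on.

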